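# Hook the rotor head out from under the guard and bed it on the sprung stop

## Robot

A 7-joint arm with a two-finger parallel gripper is mounted at the origin on the work surface. World frame = base frame: x ahead of the robot, y to its left, z up, the work surface at z = 0. Lengths are in m, angles in rad, forces in N, time in s.
With the tool pointing down it reaches from about 0.4 to 0.85 m from the base axis. Payload 10.4 kg.
Tool frame: the origin (TCP) lies where the fingers leave the gripper's body, on its centre line; the fingertips stand 70 mm ahead of it and the grasp point (between the pads) lies r.grip_depth ahead of it (r.grip_depth is the distance from the TCP to the grasp point, in m); z points along the fingers, y is the direction in which the jaws open and shut (so a half turn about z gives the same grasp; the last joint's range is limited). The gripper opens to 87 mm and grips with 3 to 60 N. Pads are 19 mm wide; open, the fingers measure 117 mm over their backs; the gripper's body (75 mm by 190 mm) begins 51 mm behind the grasp point.
Start: joints at [1.267, 0.332, -0.065, 1.46, 0.022, 1.35, -0.088], TCP at [0.173, -0.601, 0.292] pointing down, gripper open.
Joint ranges: [-2.6, 2.6], [-0.5, 2.12], [-1.47, 1.34], [0.16, 2.42], [-1.27, 4.41], [0.06, 2.06], [-2.6, 2.6]. Speed limits (rad/s): [2.22, 2.22, 2.79, 2.79, 3.14, 3.14, 3.14].

## Interface

Orientations are given as a unit quaternion [x, y, z, w].
In Python, from bench import monitor, viewer, workorder, nets, r gives the robot as it stands.
- The arm moves only by the tool drive_tool, never from a script. Its argument "plan" is a list of rows, each an object of numbers: "rx", "ry", "rz": the turn, a rotation vector about the tool's x, y, z in units of 360 degrees (1.0 is 360 degrees); "x", "y", "z": the shift along the tool's x, y, z in units of 1000 mm (1.0 is 1000 mm); "fingers": the opening, from 0 (shut) to 1 (fully open). In form: [{"rx": .., "ry": .., "rz": .., "x": .., "y": .., "z": .., "fingers": ..}, ...]. A call has 1 to 12 rows; each row is the pose to reach, as a shift and turn from the pose commanded when the call began, along the tool's axes at that moment, turning the shorter way round; what a row does not reach only later rows make up. A row lasts 1/8 s, in which the tool goes at most 62.5 mm and 10.7 degrees, less where a joint would pass 70% of its speed; a pose out of reach is approached as far as the arm can. A call with a number of a shift or a turn outside -1 to 1 is refused whole. A call with a gripper value outside its range is refused whole. The fingers move at their own pace and stop on an object; "squeeze" is the grip in N (left out, the last holds). Time passes only in rows, so rows that repeat a pose let the fingers close. It gives the time, the measured TCP pose, the force and the opening at its end, in the units of the state.
- monitor.read_state(): the state, without advancing time (a new reading comes with each control period).
- viewer.camera(name): name is "scene" or "top" or "wrist"; returns a dict with "color" (480x640x3 uint8, red, green, blue), "depth" (480x640 float32, m along the optical axis (not along the pixel's ray), 0 where there is no reading), "camera_matrix" (3x3 intrinsics, pixels), "xyz" and "rotation" of the camera in the world. Camera axes: x right, y down, z forward; pixel columns grow to the right and rows downward; lengths in m; the calibration is good to about 2 mm. The wrist camera is an equidistant fisheye: a pixel r from the principal point sees the ray r / f radians off the axis. A picture is of the moment at which its call begins.
- workorder.close_job(): hands the job in, once; it reports no verdict.
Trained networks look in the newest picture that a camera, given by its name, has taken for a name from the list of things; names that differ only in an ending like _2 or _b are one class to them, and where a whole thing is asked for, a point or a joint stands for the part that bears it (a point fixed in the world has none). Each returns a list of dicts, best first, with "confidence" (0 to 1); they miss things now and then, are a little off and sometimes report something else, mostly with a low value. They report only what shows in the picture. A call takes as long as a camera call. They do not tell look-alikes from the thing itself.
- nets.find_in(label, camera): "centre" ([x, y, z] in m, in world coordinates, good to about 4 mm: the middle of the surface that is visible of it).
- nets.regions_of(label, camera): "region" (480x640 bool, what is visible of it).
The state is a dict: "time": time; "joint_positions": joint angles; "joint_vel": joint speeds; "joint_torque": joint torques, N m; "ee_pos": TCP position; "eef_rot": TCP orientation; "ft_force": force on the tool from outside, world axes, zero at the start; "torque": the same for the moment, N m; "width": finger opening in m.
Only numpy, scipy, OpenCV 4.12 (cv2) and the standard library are available. Lean on these libraries where they do the work, as an engineer would, in place of code of your own. Each camera call takes 0.05 s, during which the arm holds its last target.

## Task

Pick up the steel hook by its wooden handle, catch it behind the stem of the brass rotor head under the guard, and draw the head along its slide until it bears on the sprung stop with a steady ten newtons or so for a second; never load the stop with more than fifteen, tip the head or knock the guard. Then ease the pull off slowly, so that the head stays resting against the stop, and lay the hook flat on the bench, off the slide. Do not touch the head with the gripper, and leave the other things where they are.

Things in the scene. Friction and masses are not known exactly. Their poses are not given: they have to be found in the camera images.
- hook: Hook tool lying flat on the bench: wooden handle 80 long (x) x 22 wide (y) x 32 high, origin at the centre of its underside, z up; steel bar 10 x 10, underside level with the handle's, along +x at y = 0 to x = 215, where a leg turns to -y, with a lip pointing back. 350 g; balances 20 to 70 ahead of the origin.
- head: Rotor head: brass disc of diameter 100, 22 thick, with a steel stem of diameter 24 on its centre from 22 to 62 above the underside. Origin at the centre of the underside, z up. 0.77 to 0.94 kg, loose on the slide; its sliding friction (some 3 to 8 N) differs from run to run.
- track: The slide, bolted to the bench. Origin on the bench top on its centre line, z up, +x along the slide away from the stop, into the guard. Plate 8 thick, x -170 to 230, y -65 to 65; side rails (tops 22 above the bench) leave a channel 104 wide for the head. The head starts at x between 100 and 145.
- guard: Open rod cage over the far part of the slide, origin and axes those of the slide: four posts of diameter 12 at x = 60 and 220, y = -107 and 107, with roof rods between them at 112 to 120 above the bench. Ends and sides are open; the roof keeps a gripper off the head. Flat feet 6 high beside the plate carry the posts.
- stop: Green stop block 40 x 70 x 22 on the near end of the slide, origin at the centre of its underside (x = -140 of the slide, 8 above the bench), axes those of the slide. In front of its +x face a sprung copper nose plate stands on an adjusting screw, set differently in each run and not measured.
- lock_ring: Bystander: steel locking ring, outer diameter 72, 14 high; origin under its centre.
- spacer: Bystander: upright bone tube, diameter 32, 60 high; origin under its centre.
- oil_can: Bystander: upright green can, diameter 56, 100 high; origin under its centre.
- tommy_bar: Bystander: iron bar 170 x 10 x 10 lying along its x; origin under its centre.
- weight: Bystander: brass weight, diameter 44, 48 high; origin under its centre.
- spanner: Bystander: spanner lying on the bench along its x, about 180 long.
- hook_mouth (a point): Centre of the hook's mouth, at x = 198, y = -22, z = 5 of the hook, same axes. The leg (10 x 10, centre line x = 210 of the hook) runs to y = -49; the lip (y -39 to -49) runs back from x = 205 to 191. Mouth 34 wide (y -5 to -39); its pulling face is the leg's inner face at x = 205 of the hook.
- stop_face (a point): Centre of the block's +x face (x = -120 of the slide). The free nose's face is 18 to 58 ahead of it (+x), so it meets the disc's rim when the head's centre is at x between -52 and -12 of the slide. The spring gives from 1 N, 1.6 N more per mm, and ends after 10 mm at 17.5 N; the screw does not yield.
Not all that is in view belongs to the job. What is shaped like the head but green, purple or red is not meant.

How it is judged:
On the way, in this order (a step that is already met when the one before it is completed fails the run):
1. the hook has drawn the head 30 mm or more along the slide, still pulling on it (contact force between hook and head above 0.5 N and distance of head from where it was at the start of the episode above 0.03 m), for 0.1 s.
2. the hook pulls the head onto the sprung stop with more than 7 N for half a second (contact force between head and stop above 7 N and contact force between hook and head above 3 N), for 0.5 s.
At the end, for the whole second after the job is handed in: The head stands upright (within 3 degrees) and at rest on the slide, still touching the nose of the stop (more than 0.2 N); the hook lies released, flat (within 3.5 degrees, origin within 5 mm of the bench top) and at rest on the bench, touching neither the slide nor the head (contact force between head and stop above 0.2 N and angle between head's own z axis and vertical below 0.05 rad and linear speed of each of head, hook below 0.01 m/s and contact force between hook and head below 0.05 N and contact force between hook and track below 0.05 N and height (world z) of hook below 0.005 m and angle between hook's own z axis and vertical below 0.06 rad).
It fails at once if the stop is pressed with more than 15 N (contact force between head and stop above 15 N).
It fails at once if the gripper touches the head (contact force between any of the fingers, the arm and head above 0.5 N).
It fails at once if the head is tipped by more than 9 degrees (angle between head's own z axis and vertical above 0.16 rad).
It fails at once if the guard is knocked with more than 8 N (contact force between anything else and guard above 8 N).
It fails at once if a bystander is moved by more than 15 mm (distance of any of lock_ring, spacer, oil_can, tommy_bar, weight, spanner from where it was at the start of the episode above 0.015 m).
It also fails if it takes over 67 s, if anything falls off the work surface, if the arm or the gripper's body presses on something with over 40 N, if the wrist force passes 120 N, or if a joint passes its speed limit or range.

## Working session

There is one attempt and no reset: what is moved stays moved. The work goes in short steps, Python scripts to look and compute and a tool call to move; the robot and the scene stay as the last step left them, time stands still between calls to the robot, and variables do not carry over. Pictures are saved under pics/ and viewed, and the job is handed in when it is done.

Besides the shell and the picture viewer there is one more tool, called after "Emit:" in YAML: its name, and indented under it one key for each argument. drive_tool: Moves the arm, as the interface text tells. Its arguments: {"type":"object","properties":{"plan":{"type":"array","items":{"type":"object","properties":{"rx":{"type":"number","minimum":-1,"maximum":1},"ry":{"type":"number","minimum":-1,"maximum":1},"rz":{"type":"number","minimum":-1,"maximum":1},"x":{"type":"number","minimum":-1,"maximum":1},"y":{"type":"number","minimum":-1,"maximum":1},"z":{"type":"number","minimum":-1,"maximum":1},"fingers":{"type":"number"}}}},"squeeze":{"type":"number"}},"required":["plan"]}

```bash
mkdir -p pics; ls; python3 - <<'E'
from bench import monitor, viewer, workorder, nets, r
import cv2
print(r.grip_depth, monitor.read_state())
for n in ("scene","top"):
    c=viewer.camera(n); cv2.imwrite(f"pics/{n}0.png",c["color"][:,:,::-1]); print(n,c["camera_matrix"],c["xyz"],c["rotation"])
E
```

```text
pics
0.051 {'time': 0.0, 'joint_positions': array([ 1.2674149 ,  0.33287783, -0.06471434,  1.46094905,  0.02161533,
        1.34991945, -0.08849606]), 'joint_vel': array([ 6.55371909e-04,  6.64295426e-04,  1.35877835e-05,  2.05730311e-03,
        1.75025068e-07,  3.38810307e-04, -1.07972100e-03]), 'joint_torque': array([-5.85537055e-04, -6.23259902e+01,  2.40615837e-02, -3.89899278e+01,
       -6.14486821e-02,  3.97028332e-02,  1.26800146e-04]), 'ee_pos': array([ 0.17311109, -0.60023815,  0.2914465 ]), 'eef_rot': array([ 9.90158197e-01,  1.39950756e-01, -1.40935849e-04, -7.14965860e-04]), 'ft_force': array([ 0.55271655,  0.16437675, -0.80927389]), 'torque': array([-0.02994407,  0.00917243,  0.02775449]), 'width': 0.08720084946993517}
scene [[556.82731615   0.         319.51096861]
 [  0.         556.82731615 246.52586772]
 [  0.           0.           1.        ]] [1.19258347 0.32639223 0.97380616] [ 0.52512723  0.78484601 -0.27559818 -0.17973252]
top [[506.15909399   0.         323.89909196]
 [  0.         506.15909399 234.86249523]
 [  0.           0.           1.        ]] [0.37446845 0.0381296  1.11994825] [-0.69466073  0.71443076 -0.05749842  0.06106625]
```

View pics/scene0.png

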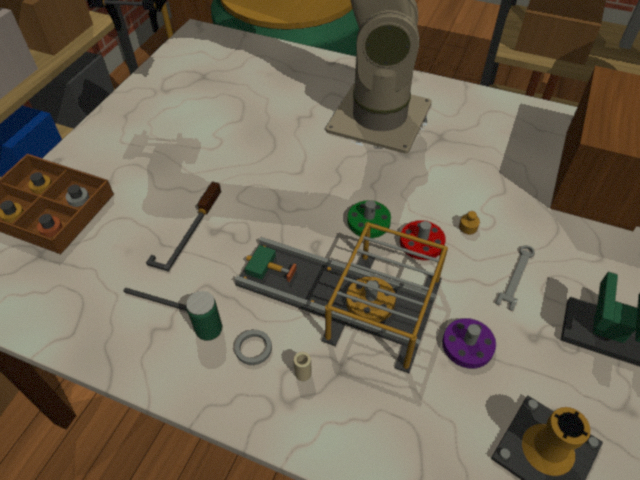

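View pics/top0.png

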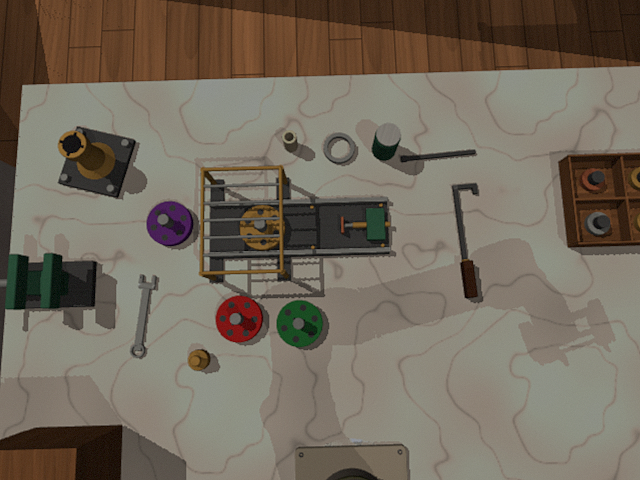

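```bash
cat > h.py <<'E'
from bench import monitor, viewer, workorder, nets, r
import numpy as np, cv2
from scipy.spatial.transform import Rotation as R
def cloud(c):
    K=c["camera_matrix"]; d=c["depth"]; v,u=np.mgrid[0:480,0:640]
    P=np.stack([(u-K[0,2])/K[0,0]*d,(v-K[1,2])/K[1,1]*d,d],-1)
    return P@R.from_quat(c["rotation"]).as_matrix().T+np.array(c["xyz"])
def proj(c,p):
    q=R.from_quat(c["rotation"]).inv().apply(np.atleast_2d(p)-np.array(c["xyz"])); K=c["camera_matrix"]
    return np.c_[q[:,0]/q[:,2]*K[0,0]+K[0,2],q[:,1]/q[:,2]*K[1,1]+K[1,2]]
E
python3 - <<'E'
from h import *
np.set_printoptions(precision=4,suppress=True)
for n in ("top","scene"):
    c=viewer.camera(n); P=cloud(c); np.savez(f"{n}0.npz",color=c["color"],P=P)
    for l in ["hook","head","track","guard","stop","hook_mouth","stop_face","lock_ring","spacer","oil_can","tommy_bar","weight","spanner"]:
        print(n,l,[(np.round(o["centre"],4),round(o["confidence"],2)) for o in nets.find_in(l,n)][:4])
    for l in ["hook","stop","head","track"]:
        rg=nets.regions_of(l,n)
        for k,o in enumerate(rg[:2]):
            m=o["region"]; np.save(f"{n}_{l}{k}.npy",m); q=P[m&(P[...,2]>-.1)]; mm=np.median(q,0)
            print(l,k,round(o["confidence"],2),m.sum(),q.min(0),q.max(0),mm)
print(monitor.read_state()["time"])
E
```

```text
top hook [(array([ 0.5116, -0.2624,  0.0164]), 0.98)]
top head [(array([0.3693, 0.098 , 0.0213]), 0.73), (array([0.5921, 0.3757, 0.0177]), 0.7), (array([0.3875, 0.2308, 0.0244]), 0.63)]
top track [(array([0.5803, 0.1209, 0.0086]), 0.78)]
top guard [(array([0.5811, 0.2088, 0.1179]), 0.56), (array([0.7611, 0.0019, 0.0157]), 0.25)]
top stop [(array([ 0.5834, -0.0673,  0.0283]), 0.92)]
top hook_mouth [(array([ 0.5091, -0.2646,  0.011 ]), 0.66)]
top stop_face [(array([ 0.575 , -0.067 ,  0.0279]), 0.82)]
top lock_ring [(array([0.7603, 0.0024, 0.013 ]), 0.66), (array([0.5832, 0.209 , 0.1233]), 0.4)]
top spacer [(array([0.7705, 0.1124, 0.0434]), 0.79)]
top oil_can [(array([ 0.7461, -0.0975,  0.098 ]), 0.93), (array([ 0.5765, -0.0638,  0.03  ]), 0.51)]
top tommy_bar [(array([ 0.7407, -0.2166,  0.0108]), 0.57)]
top weight [(array([0.303 , 0.3148, 0.026 ]), 0.94), (array([ 0.7406, -0.2196,  0.012 ]), 0.64), (array([ 0.5078, -0.2663,  0.0077]), 0.54)]
top spanner [(array([0.4   , 0.4424, 0.0074]), 0.88)]
hook 0 0.82 1150 [ 0.3745 -0.3105 -0.0077] [0.675  0.0381 1.1199] [ 0.5108 -0.2635  0.0102]

[... 1087 characters left out ...]
lock_ring [(array([0.7707, 0.0012, 0.0129]), 0.87)]
scene spacer [(array([0.7832, 0.1178, 0.0447]), 0.86)]
scene oil_can [(array([ 0.771 , -0.0907,  0.0831]), 0.59)]
scene tommy_bar [(array([ 0.745 , -0.2363,  0.009 ]), 0.66)]
scene weight [(array([0.312 , 0.3146, 0.0269]), 0.72)]
scene spanner [(array([0.4087, 0.4436, 0.0082]), 0.84)]
hook 0 0.65 847 [ 0.4147 -0.3094 -0.0029] [1.1926 0.3264 0.9738] [ 0.5251 -0.2629  0.0108]
stop 0 0.65 893 [ 0.5467 -0.1168 -0.005 ] [1.1926 0.3264 0.9738] [ 0.5857 -0.0631  0.0272]
head 0 0.9 2166 [ 0.5443  0.3264 -0.006 ] [1.1926 0.4372 0.9738] [0.6098 0.3842 0.021 ]
head 1 0.87 1310 [ 0.3233  0.1813 -0.0054] [1.1926 0.3264 0.9738] [0.3956 0.2334 0.0214]
1.9
```

```bash
python3 - <<'E'
from h import *
np.set_printoptions(precision=4,suppress=True)
for n in("top","scene"):
    z=np.load(n+"0.npz"); P=z["P"];C=z["color"]
    m=np.load(n+"_hook0.npy")
    ok=m&(P[...,2]>.004)&(P[...,2]<.05); q=P[ok]; print(n,"hook",len(q))
    bar=q[(q[:,2]<.016)]; hd=q[q[:,2]>.022]
    print(" handle n",len(hd),cv2.minAreaRect(hd[:,:2].astype(np.float32)*1000),hd.mean(0))
    b=bar[(bar[:,0]>.48)&(bar[:,0]<.62)]
    l=cv2.fitLine(b[:,:2].astype(np.float32),cv2.DIST_HUBER,0,.01,.01).ravel(); l=l*np.sign(l[0]) if 0 else l
    print(" bar",l,np.degrees(np.arctan2(l[1],l[0])),"max x",q[:,0].max(),"miny at end",q[q[:,0]>.62][:,1].min())
    # rails : height 18..26mm
    t=(P[...,0]>.45)&(P[...,0]<.72)&(P[...,1]>-.13)&(P[...,1]<.33)
    rl=P[t&(P[...,2]>.017)&(P[...,2]<.027)]
    for nm,a,b_ in(("near",.49,.545),("far",.61,.68)):
        s=rl[(rl[:,0]>a)&(rl[:,0]<b_)&(rl[:,1]<.09)&(rl[:,1]>-.09)]
        l=cv2.fitLine(s[:,:2].astype(np.float32),cv2.DIST_HUBER,0,.01,.01).ravel()
        print(nm,len(s),l,np.degrees(np.arctan2(l[1],l[0]))%180,s[:,1].min())
    st=P[t&(P[...,2]>.026)&(P[...,2]<.036)&(C[...,1]>C[...,0]*1.3)]
    print("stop",len(st),cv2.minAreaRect(st[:,:2].astype(np.float32)*1000),st.mean(0))
    sm=P[t&(P[...,2]>.066)&(P[...,2]<.075)&(P[...,1]>.05)]
    print("stem",len(sm),np.median(sm,0),sm.min(0),sm.max(0))
    rf=P[t&(P[...,2]>.105)&(P[...,2]<.13)]
    print("roof",len(rf),cv2.minAreaRect(rf[:,:2].astype(np.float32)*1000))
E
python3 - <<'E'
import cv2
a=cv2.imread('pics/top0.png')[150:310,180:500]
cv2.imwrite('pics/topc.png',cv2.resize(a,(800,400),interpolation=cv2.INTER_CUBIC))
b=cv2.imread('pics/scene0.png')[210:370,220:460]
cv2.imwrite('pics/scc.png',cv2.resize(b,(800,533),interpolation=cv2.INTER_CUBIC))
E
```

```text
top hook 983
 handle n 403 ((456.09503173828125, -269.1294860839844), (79.79916381835938, 23.204158782958984), 2.541846513748169) [ 0.4563 -0.2682  0.03  ]
 bar [ 0.999   0.0442  0.5566 -0.2626] 2.5346642 max x 0.6728532903487967 miny at end -0.30627431560605617
near 376 [ 0.0008  1.      0.5259 -0.0001] 89.953835 -0.08962124755483819
far 374 [0.0063 1.     0.6395 0.0051] 89.638664 -0.08864019945802645
stop 508 ((580.2655639648438, 43.63319396972656), (69.13196563720703, 270.10552978515625), 0.8468683362007141) [ 0.5826 -0.0711  0.0291]
stem 107 [0.5818 0.1778 0.0689] [0.47   0.1222 0.0661] [0.6896 0.2889 0.0749]
roof 2590 ((583.46826171875, 207.9903106689453), (172.6019744873047, 225.81398010253906), 89.8455810546875)
scene hook 792
 handle n 248 ((455.2935485839844, -268.4752197265625), (81.73884582519531, 22.19569969177246), 2.657492160797119) [ 0.4582 -0.2669  0.0299]
 bar [ 0.9991  0.0413  0.5524 -0.2627] 2.3689198 max x 0.6728058445029267 miny at end -0.30938777754420566
near 367 [0.0029 1.     0.5269 0.0063] 89.83567 -0.08901811799146542
far 476 [ 0.0251  0.9997  0.6393 -0.0126] 88.55936 -0.08983712259662774
stop 473 ((582.7404174804688, -72.09217834472656), (71.83869171142578, 40.98003005981445), 1.0334330797195435) [ 0.5843 -0.0717  0.0293]
stem 99 [0.5818 0.1782 0.0691] [0.4781 0.1226 0.066 ] [0.6964 0.2929 0.0747]
roof 2872 ((582.79150390625, 206.73472595214844), (172.07083129882812, 228.01722717285156), 89.803466796875)
```

View pics/topc.png

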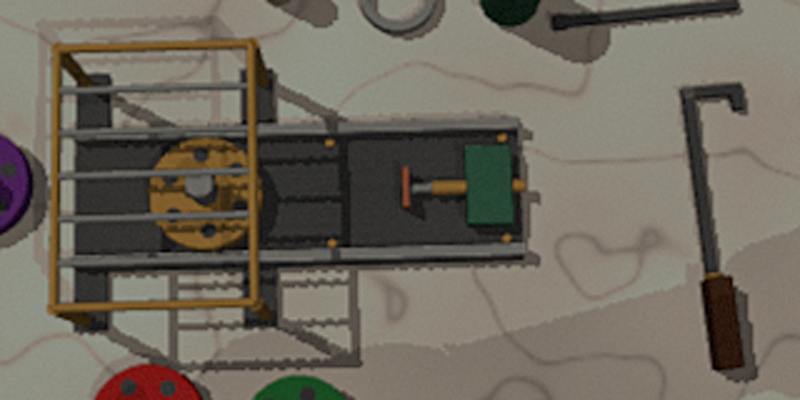

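View pics/scc.png

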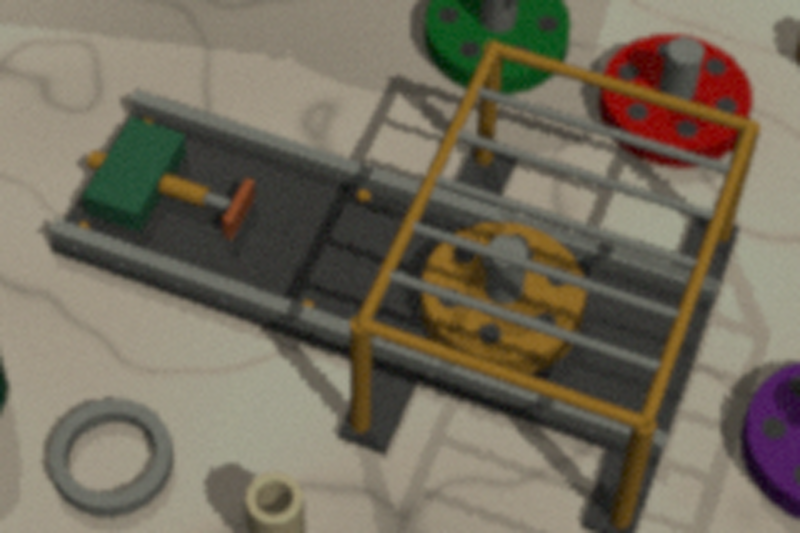

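```bash
python3 - <<'E'
from h import *
np.set_printoptions(precision=4,suppress=True)
for n in("top","scene"):
    z=np.load(n+"0.npz"); P=z["P"];C=z["color"].astype(int)
    w=(abs(P[...,0]-.583)<.05)
    sm=P[w&(P[...,2]>.062)&(P[...,2]<.078)&(abs(P[...,1]-.178)<.03)]
    g=C[w&(P[...,2]>.062)&(P[...,2]<.078)&(abs(P[...,1]-.178)<.03)]
    print("stem",len(sm),cv2.minEnclosingCircle(sm[:,:2].astype(np.float32)*1000),sm.mean(0),sm.min(0),sm.max(0))
    mk=w&(P[...,1]>-.05)&(P[...,1]<.08)&(C[...,0]>C[...,1]*1.5)&(P[...,2]>.01)&(P[...,2]<.05)
    q=P[mk]; print("nose",len(q),q.min(0),q.max(0),q.mean(0))
    mk=w&(P[...,1]>.1)&(P[...,1]<.25)&(C[...,0]>C[...,2]*1.6)&(P[...,2]>.024)&(P[...,2]<.036)
    q=P[mk]; print("disc",len(q),q.min(0),q.max(0),cv2.minEnclosingCircle(q[:,:2].astype(np.float32)*1000))
    mk=w&(P[...,1]>-.06)&(P[...,1]<-.0)&(P[...,2]>.012); q=P[mk]
    print("screw/nose z percentiles",np.percentile(q[:,2],[50,90,99]) if len(q) else 0)
E
```

```text
stem 91 ((581.9125366210938, 178.22686767578125), 14.693376541137695) [0.5806 0.1779 0.0685] [0.5706 0.1654 0.0629] [0.5893 0.191  0.0729]
nose 45 [ 0.565  -0.0018  0.0129] [0.5985 0.0045 0.0312] [0.5798 0.0012 0.0266]
disc 1005 [0.5337 0.1284 0.0241] [0.6311 0.2274 0.0353] ((582.2317504882812, 178.2170867919922), 49.942665100097656)
screw/nose z percentiles [0.0256 0.0308 0.0331]
stem 81 ((583.8757934570312, 177.55320739746094), 14.303050994873047) [0.5826 0.1777 0.0677] [0.5703 0.1665 0.062 ] [0.5955 0.1908 0.0733]
nose 85 [ 0.5639 -0.0032  0.0102] [0.6054 0.0041 0.0331] [0.5852 0.0016 0.0228]
disc 1075 [0.5334 0.1271 0.024 ] [0.633  0.2267 0.0347] ((582.6777954101562, 176.97561645507812), 50.764034271240234)
screw/nose z percentiles [0.0238 0.0301 0.0318]
```

```bash
cat >> h.py <<'E'
def go(pos,az,cmd=None):
    s=monitor.read_state()
    p0,q0=(s["ee_pos"],s["eef_rot"]) if cmd is None else cmd
    R0=R.from_quat(q0); a=np.radians(az)
    Rt=R.from_matrix(np.array([[np.cos(a),np.sin(a),0],[np.sin(a),-np.cos(a),0],[0,0,-1.]]))
    d=R0.inv().apply(np.array(pos)-p0); rv=(R0.inv()*Rt).as_rotvec()/(2*np.pi)
    print("x,y,z",np.round(d,4),"rx,ry,rz",np.round(rv,4))
def st():
    s=monitor.read_state(); x=R.from_quat(s["eef_rot"]).as_matrix()
    print("t",round(s["time"],2),"p",np.round(s["ee_pos"],4),"az",round(np.degrees(np.arctan2(x[1,0],x[0,0])),2),"zax",np.round(x[:,2],4),"F",np.round(s["ft_force"],2),"M",np.round(s["torque"],3),"w",round(s["width"],4),"q",np.round(s["joint_positions"],2))
E
python3 - <<'E'
from h import *
st(); go([.476,-.267,.176],2.5)
E
```

```text
t 1.9 p [ 0.1732 -0.6005  0.2923] az 16.09 zax [ 0. -0. -1.] F [ 0.36 -1.11 -0.1 ] M [-0.009 -0.015  0.018] w 0.0872 q [ 1.27  0.33 -0.06  1.46  0.02  1.35 -0.09]
x,y,z [ 0.3833 -0.2366  0.1163] rx,ry,rz [ 0.     -0.      0.0377]
```

Emit:
drive_tool:
  plan:
    - {"x": 0.383,"y": -0.2365,"z": 0.116,"rz": 0.0377,"fingers": 1}
    - {"x": 0.383,"y": -0.2365,"z": 0.116,"rz": 0.0377,"fingers": 1}
    - {"x": 0.383,"y": -0.2365,"z": 0.116,"rz": 0.0377,"fingers": 1}
    - {"x": 0.383,"y": -0.2365,"z": 0.116,"rz": 0.0377,"fingers": 1}
    - {"x": 0.383,"y": -0.2365,"z": 0.116,"rz": 0.0377,"fingers": 1}
    - {"x": 0.383,"y": -0.2365,"z": 0.116,"rz": 0.0377,"fingers": 1}
    - {"x": 0.383,"y": -0.2365,"z": 0.116,"rz": 0.0377,"fingers": 1}
    - {"x": 0.383,"y": -0.2365,"z": 0.116,"rz": 0.0377,"fingers": 1}
    - {"x": 0.383,"y": -0.2365,"z": 0.116,"rz": 0.0377,"fingers": 1}
    - {"x": 0.383,"y": -0.2365,"z": 0.116,"rz": 0.0377,"fingers": 1}
    - {"x": 0.383,"y": -0.2365,"z": 0.116,"rz": 0.0377,"fingers": 1}

```text
validation failed for argument at $.pl...
```

```bash
python3 - <<'E'
from h import *
st(); go([.476,-.267,.076],2.5)
c=viewer.camera("wrist"); cv2.imwrite("pics/w1.png",c["color"][:,:,::-1])
E
```

```text
t 1.9 p [ 0.1732 -0.6005  0.2923] az 16.09 zax [ 0. -0. -1.] F [ 0.36 -1.11 -0.1 ] M [-0.009 -0.015  0.018] w 0.0872 q [ 1.27  0.33 -0.06  1.46  0.02  1.35 -0.09]
x,y,z [ 0.3833 -0.2366  0.2163] rx,ry,rz [ 0.     -0.      0.0377]
```

View pics/w1.png

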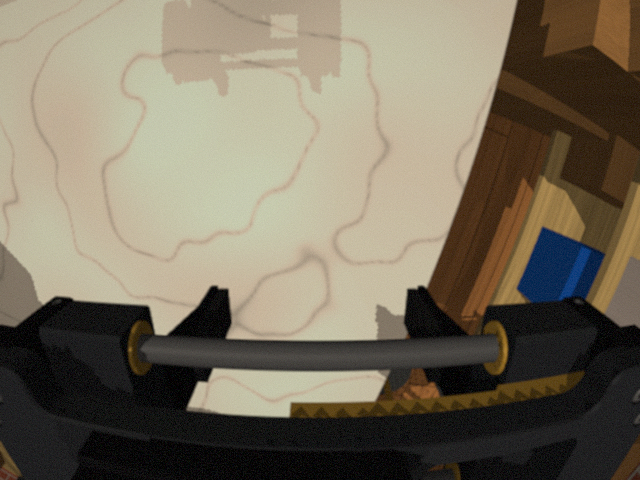

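Emit:
drive_tool:
  plan:
    - {"rx": 0,"ry": 0,"rz": 0.0377,"x": 0.383,"y": -0.2365,"z": 0.116,"fingers": 1.0}
    - {"rx": 0,"ry": 0,"rz": 0.0377,"x": 0.383,"y": -0.2365,"z": 0.116,"fingers": 1.0}
    - {"rx": 0,"ry": 0,"rz": 0.0377,"x": 0.383,"y": -0.2365,"z": 0.116,"fingers": 1.0}
    - {"rx": 0,"ry": 0,"rz": 0.0377,"x": 0.383,"y": -0.2365,"z": 0.116,"fingers": 1.0}
    - {"rx": 0,"ry": 0,"rz": 0.0377,"x": 0.383,"y": -0.2365,"z": 0.116,"fingers": 1.0}
    - {"rx": 0,"ry": 0,"rz": 0.0377,"x": 0.383,"y": -0.2365,"z": 0.116,"fingers": 1.0}
    - {"rx": 0,"ry": 0,"rz": 0.0377,"x": 0.383,"y": -0.2365,"z": 0.116,"fingers": 1.0}
    - {"rx": 0,"ry": 0,"rz": 0.0377,"x": 0.383,"y": -0.2365,"z": 0.116,"fingers": 1.0}
    - {"rx": 0,"ry": 0,"rz": 0.0377,"x": 0.383,"y": -0.2365,"z": 0.116,"fingers": 1.0}
    - {"rx": 0,"ry": 0,"rz": 0.0377,"x": 0.383,"y": -0.2365,"z": 0.116,"fingers": 1.0}

```text
time: 3.2
ee_pos: [0.4752, -0.2682, 0.1764]
eef_rot: [1.0, 0.021, -0.0, 0.0]
ft_force: [-1.2, -0.3, 0.7]
width: 0.0872
```

```bash
python3 - <<'E'
from h import *
st(); go([.476,-.267,.076],2.5)
c=viewer.camera("wrist"); cv2.imwrite("pics/w2.png",c["color"][:,:,::-1])
E
```

```text
t 3.2 p [ 0.4752 -0.2682  0.1764] az 2.46 zax [-1.e-04 -7.e-04 -1.e+00] F [-1.16 -0.28  0.66] M [0.03  0.002 0.03 ] w 0.0872 q [ 0.71  0.28 -0.32  1.8   0.1   1.08 -1.17]
x,y,z [ 0.0009 -0.0012  0.1004] rx,ry,rz [ 0.0001  0.     -0.0001]
```

View pics/w2.png

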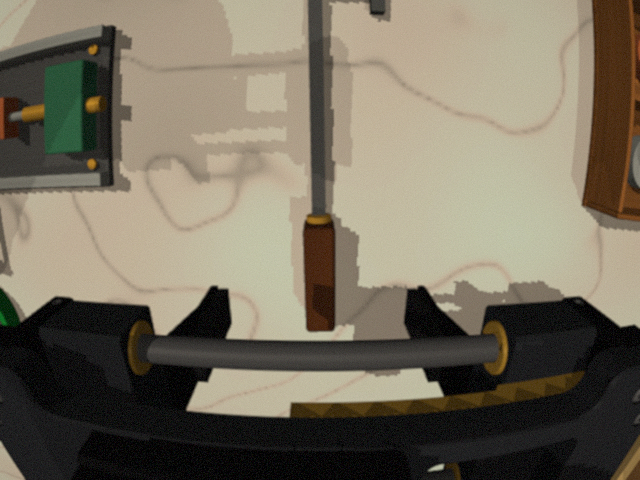

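Emit:
drive_tool:
  plan:
    - {"rx": 0,"ry": 0,"rz": 0,"x": 0.0005,"y": -0.001,"z": 0.05,"fingers": 1.0}
    - {"rx": 0,"ry": 0,"rz": 0,"x": 0.0005,"y": -0.001,"z": 0.08,"fingers": 1.0}
    - {"rx": 0,"ry": 0,"rz": 0,"x": 0.0005,"y": -0.001,"z": 0.1,"fingers": 1.0}
    - {"rx": 0,"ry": 0,"rz": 0,"x": 0.0005,"y": -0.001,"z": 0.1,"fingers": 1.0}
    - {"rx": 0,"ry": 0,"rz": 0,"x": 0.0005,"y": -0.001,"z": 0.1,"fingers": 1.0}
    - {"rx": 0,"ry": 0,"rz": 0,"x": 0.0005,"y": -0.001,"z": 0.1,"fingers": 0.0}
    - {"rx": 0,"ry": 0,"rz": 0,"x": 0.0005,"y": -0.001,"z": 0.1,"fingers": 0.0}
    - {"rx": 0,"ry": 0,"rz": 0,"x": 0.0005,"y": -0.001,"z": 0.1,"fingers": 0.0}
    - {"rx": 0,"ry": 0,"rz": 0,"x": 0.0005,"y": -0.001,"z": 0.1,"fingers": 0.0}
    - {"rx": 0,"ry": 0,"rz": 0,"x": 0.0005,"y": -0.001,"z": 0.1,"fingers": 0.0}
  squeeze: 60

```text
time: 4.5
ee_pos: [0.4762, -0.2661, 0.0763]
eef_rot: [1.0, 0.022, 0.0, 0.0]
ft_force: [0.1, 0.8, 0.2]
width: 0.0452
```

```bash
python3 - <<'E'
from h import *
st()
E
```

```text
t 4.5 p [ 0.4762 -0.2661  0.0763] az 2.52 zax [ 0. -0. -1.] F [0.14 0.77 0.16] M [ 0.015 -0.002 -0.009] w 0.0452 q [ 0.69  0.41 -0.31  1.87  0.15  0.89 -1.22]
```

Emit:
drive_tool:
  plan:
    - {"rx": 0,"ry": 0,"rz": 0,"x": 0,"y": 0,"z": 0,"fingers": 0.0}
    - {"rx": 0,"ry": 0,"rz": 0,"x": 0,"y": 0,"z": 0,"fingers": 0.0}
    - {"rx": 0,"ry": 0,"rz": 0,"x": 0,"y": 0,"z": 0,"fingers": 0.0}
    - {"rx": 0,"ry": 0,"rz": 0,"x": 0,"y": 0,"z": 0,"fingers": 0.0}
    - {"rx": 0,"ry": 0,"rz": 0,"x": 0,"y": 0,"z": -0.02,"fingers": 0.0}
    - {"rx": 0,"ry": 0,"rz": 0,"x": 0,"y": 0,"z": -0.05,"fingers": 0.0}
    - {"rx": 0,"ry": 0,"rz": 0,"x": 0,"y": 0,"z": -0.09,"fingers": 0.0}
    - {"rx": 0,"ry": 0,"rz": 0,"x": 0,"y": 0,"z": -0.13,"fingers": 0.0}
    - {"rx": 0,"ry": 0,"rz": 0,"x": 0,"y": 0,"z": -0.14,"fingers": 0.0}
    - {"rx": 0,"ry": 0,"rz": 0,"x": 0,"y": 0,"z": -0.14,"fingers": 0.0}

```text
time: 5.75
ee_pos: [0.4759, -0.2659, 0.2156]
eef_rot: [1.0, 0.022, -0.0, -0.0]
ft_force: [0.0, -0.4, -4.6]
width: 0.0214
```

```bash
python3 - <<'E'
from h import *
st();go([.5605,-.2,.216],90)
E
```

```text
t 5.75 p [ 0.4759 -0.2659  0.2156] az 2.52 zax [-4.e-04  2.e-04 -1.e+00] F [ 0.01 -0.41 -4.58] M [0.031 0.083 0.023] w 0.0214 q [ 0.72  0.24 -0.33  1.76  0.08  1.16 -1.17]
x,y,z [ 0.0874 -0.0622 -0.0004] rx,ry,rz [-1.00e-04  0.00e+00 -2.43e-01]
```

Emit:
drive_tool:
  plan:
    - {"rx": 0,"ry": 0,"rz": -0.024,"x": 0.009,"y": -0.006,"z": 0,"fingers": 0.0}
    - {"rx": 0,"ry": 0,"rz": -0.048,"x": 0.018,"y": -0.012,"z": 0,"fingers": 0.0}
    - {"rx": 0,"ry": 0,"rz": -0.072,"x": 0.027,"y": -0.018,"z": 0,"fingers": 0.0}
    - {"rx": 0,"ry": 0,"rz": -0.096,"x": 0.036,"y": -0.024,"z": 0,"fingers": 0.0}
    - {"rx": 0,"ry": 0,"rz": -0.12,"x": 0.045,"y": -0.03,"z": 0,"fingers": 0.0}
    - {"rx": 0,"ry": 0,"rz": -0.144,"x": 0.054,"y": -0.036,"z": 0,"fingers": 0.0}
    - {"rx": 0,"ry": 0,"rz": -0.168,"x": 0.063,"y": -0.044,"z": 0,"fingers": 0.0}
    - {"rx": 0,"ry": 0,"rz": -0.192,"x": 0.072,"y": -0.052,"z": 0,"fingers": 0.0}
    - {"rx": 0,"ry": 0,"rz": -0.218,"x": 0.08,"y": -0.058,"z": 0,"fingers": 0.0}
    - {"rx": 0,"ry": 0,"rz": -0.243,"x": 0.087,"y": -0.062,"z": 0,"fingers": 0.0}
    - {"rx": 0,"ry": 0,"rz": -0.243,"x": 0.087,"y": -0.062,"z": 0,"fingers": 0.0}
    - {"rx": 0,"ry": 0,"rz": -0.243,"x": 0.087,"y": -0.062,"z": 0,"fingers": 0.0}

```text
time: 7.25
ee_pos: [0.5596, -0.2006, 0.215]
eef_rot: [0.708, 0.706, -0.0, -0.001]
ft_force: [0.4, 0.4, -3.0]
width: 0.0212
```

```bash
cat > hk.py <<'E'
from h import *
np.set_printoptions(precision=4,suppress=True)
# estimate hook pose in gripped state: points expressed in tool frame
def hookpts(n,save=None):
    s=monitor.read_state(); c=viewer.camera(n); P=cloud(c); C=c["color"].astype(int)
    if save: cv2.imwrite(save,c["color"][:,:,::-1])
    T=R.from_quat(s["eef_rot"]); L=T.inv().apply(P.reshape(-1,3)-s["ee_pos"]).reshape(P.shape)
    # hook frame nominal: x_h = toolx+0.02, y_h=-tooly, z_h = 0.076-toolz
    H=np.stack([L[...,0]+.02,-L[...,1],.076-L[...,2]],-1)
    return H,C,P,c
def report(n,save=None):
    H,C,P,c=hookpts(n,save)
    b=(H[...,0]>.09)&(H[...,0]<.185)&(abs(H[...,1])<.025)&(abs(H[...,2]-.008)<.015)&(P[...,2]>.03)
    q=H[b]; 
    print(n,"bar n",len(q))
    if len(q)>20:
        q=q[q[:,2]>np.percentile(q[:,2],30)-0.002]
        py=np.polyfit(q[:,0],q[:,1],1); pz=np.polyfit(q[:,0],q[:,2],1)
        print(" y@0.1,0.2",np.polyval(py,[.1,.2])," top z@.1,.2",np.polyval(pz,[.1,.2]))
    l=(H[...,0]>.195)&(H[...,0]<.23)&(H[...,1]<.01)&(H[...,1]>-.06)&(abs(H[...,2]-.008)<.02)&(P[...,2]>.03)
    q=H[l]; print(" leg n",len(q), (q.min(0),q.max(0),np.median(q,0)) if len(q) else "")
E
python3 - <<'E'
from hk import *
st(); report("top","pics/t3.png"); report("scene","pics/s3.png")
E
```

```text
t 7.25 p [ 0.5596 -0.2006  0.215 ] az 89.78 zax [-0.0018  0.0006 -1.    ] F [ 0.37  0.36 -3.04] M [-0.089 -0.099  0.024] w 0.0212 q [ 0.73  0.38 -0.57  1.62  0.21  1.21  0.11]
top bar n 291
 y@0.1,0.2 [-0.0007 -0.0003]  top z@.1,.2 [0.0085 0.0086]
 leg n 208 (array([ 0.1958, -0.05  , -0.0013]), array([0.2148, 0.0049, 0.0138]), array([ 0.2077, -0.023 ,  0.0081]))
scene bar n 314
 y@0.1,0.2 [-0.0012 -0.0011]  top z@.1,.2 [0.0082 0.0082]
 leg n 228 (array([ 0.195 , -0.0514, -0.0027]), array([0.2151, 0.0066, 0.0126]), array([ 0.2077, -0.0246,  0.0077]))
```

View pics/s3.png

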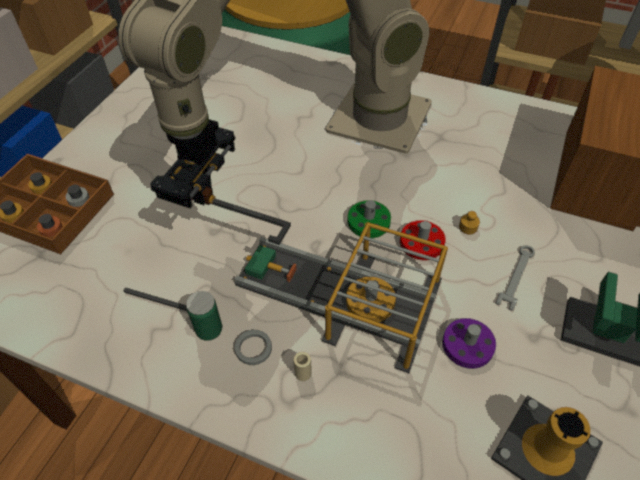

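Emit:
drive_tool:
  plan:
    - {"rx": 0,"ry": 0,"rz": 0,"x": 0,"y": 0,"z": 0.03,"fingers": 0.0}
    - {"rx": 0,"ry": 0,"rz": 0,"x": 0,"y": 0,"z": 0.058,"fingers": 0.0}
    - {"rx": 0,"ry": 0,"rz": 0,"x": 0.02,"y": 0,"z": 0.061,"fingers": 0.0}
    - {"rx": 0,"ry": 0,"rz": 0,"x": 0.05,"y": 0,"z": 0.061,"fingers": 0.0}
    - {"rx": 0,"ry": 0,"rz": 0,"x": 0.08,"y": 0,"z": 0.061,"fingers": 0.0}
    - {"rx": 0,"ry": 0,"rz": 0,"x": 0.11,"y": 0,"z": 0.061,"fingers": 0.0}
    - {"rx": 0,"ry": 0,"rz": 0,"x": 0.11,"y": 0,"z": 0.061,"fingers": 0.0}
    - {"rx": 0,"ry": 0,"rz": 0,"x": 0.11,"y": 0,"z": 0.061,"fingers": 0.0}

```text
time: 8.35
ee_pos: [0.5606, -0.0902, 0.1561]
eef_rot: [0.707, 0.707, 0.0, 0.001]
ft_force: [0.7, -0.6, -4.4]
width: 0.0218
```

```bash
python3 - <<'E'
from hk import *
st(); report("top"); report("scene","pics/s4.png"); go([.5597,.011,.154],90)
E
```

```text
t 8.35 p [ 0.5606 -0.0902  0.1561] az 89.99 zax [ 0.0011 -0.0008 -1.    ] F [ 0.72 -0.64 -4.43] M [-0.148 -0.092 -0.036] w 0.0218 q [ 0.58  0.39 -0.6   1.75  0.25  1.08 -0.11]
top bar n 253
 y@0.1,0.2 [-0.0006  0.    ]  top z@.1,.2 [0.0084 0.0083]
 leg n 191 (array([ 0.1953, -0.0501, -0.0022]), array([0.2147, 0.0049, 0.0135]), array([ 0.2072, -0.0231,  0.0081]))
scene bar n 310
 y@0.1,0.2 [-0.0013 -0.0012]  top z@.1,.2 [0.0085 0.0082]
 leg n 206 (array([ 0.1952, -0.0509, -0.0034]), array([0.2144, 0.0053, 0.0134]), array([ 0.2072, -0.0257,  0.008 ]))
x,y,z [ 0.1022 -0.0009  0.0015] rx,ry,rz [ 0.0001  0.0001 -0.0002]
```

Emit:
drive_tool:
  plan:
    - {"rx": 0,"ry": 0,"rz": 0,"x": 0.02,"y": -0.0005,"z": 0.001,"fingers": 0.0}
    - {"rx": 0,"ry": 0,"rz": 0,"x": 0.045,"y": -0.0005,"z": 0.001,"fingers": 0.0}
    - {"rx": 0,"ry": 0,"rz": 0,"x": 0.07,"y": -0.0005,"z": 0.001,"fingers": 0.0}
    - {"rx": 0,"ry": 0,"rz": 0,"x": 0.09,"y": -0.0005,"z": 0.001,"fingers": 0.0}
    - {"rx": 0,"ry": 0,"rz": 0,"x": 0.102,"y": -0.0005,"z": 0.001,"fingers": 0.0}
    - {"rx": 0,"ry": 0,"rz": 0,"x": 0.102,"y": -0.0005,"z": 0.001,"fingers": 0.0}
    - {"rx": 0,"ry": 0,"rz": 0,"x": 0.102,"y": -0.0005,"z": 0.001,"fingers": 0.0}

```text
time: 9.32
ee_pos: [0.5599, 0.0106, 0.1541]
eef_rot: [0.708, 0.707, -0.0, 0.0]
ft_force: [0.3, -0.8, -4.7]
width: 0.0218
```

```bash
python3 - <<'E'
from hk import *
st(); report("top","pics/t5.png"); report("scene","pics/s5.png")
a=cv2.imread('pics/t5.png')[150:310,180:420]; b=cv2.imread('pics/s5.png')[210:370,260:500]
cv2.imwrite('pics/c5.png',cv2.resize(np.vstack([a,b]),(450,600),interpolation=cv2.INTER_CUBIC))
E
```

```text
t 9.32 p [0.5599 0.0106 0.1541] az 89.93 zax [-0.0001 -0.0006 -1.    ] F [ 0.31 -0.78 -4.73] M [-0.084 -0.111  0.025] w 0.0218 q [ 0.44  0.39 -0.65  1.77  0.26  1.08 -0.3 ]
top bar n 213
 y@0.1,0.2 [-0.0005 -0.0006]  top z@.1,.2 [0.0084 0.0084]
 leg n 195 (array([ 0.195 , -0.0493, -0.0119]), array([0.2146, 0.0049, 0.0131]), array([ 0.2057, -0.0213,  0.008 ]))
scene bar n 224
 y@0.1,0.2 [-0.0015 -0.0014]  top z@.1,.2 [0.0076 0.0068]
 leg n 153 (array([ 0.195 , -0.051 , -0.0098]), array([0.2137, 0.0057, 0.0131]), array([ 0.2069, -0.0256,  0.0075]))
```

View pics/c5.png

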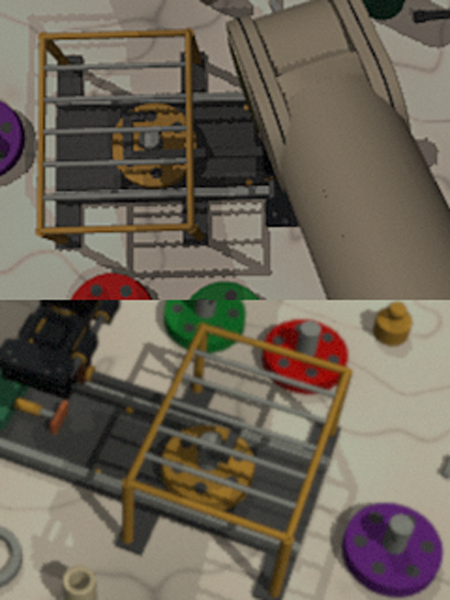

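```bash
python3 - <<'E'
from h import *
c=viewer.camera("wrist"); cv2.imwrite("pics/w5.png",c["color"][:,:,::-1])
a=cv2.imread('pics/t5.png')[190:265,210:310]; b=cv2.imread('pics/s5.png')[255:330,320:420]
f=lambda i:cv2.resize(cv2.convertScaleAbs(i,alpha=1.6),(400,300),interpolation=cv2.INTER_CUBIC)
cv2.imwrite('pics/c5b.png',np.vstack([np.hstack([f(a),f(b)]),np.hstack([f(c["color"][0:240,:320,::-1]),f(c["color"][0:240,160:480,::-1])])]))
E
```

```text
(no output)
```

View pics/c5b.png

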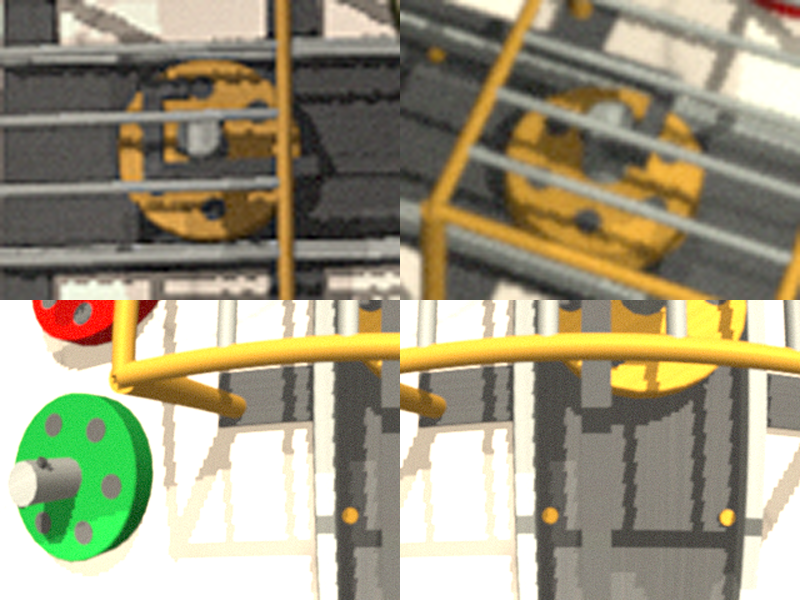

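Emit:
drive_tool:
  plan:
    - {"rx": 0,"ry": 0,"rz": 0,"x": 0,"y": 0,"z": 0.005,"fingers": 0.0}
    - {"rx": 0,"ry": 0,"rz": 0,"x": 0,"y": 0,"z": 0.01,"fingers": 0.0}
    - {"rx": 0,"ry": 0,"rz": 0,"x": 0,"y": 0,"z": 0.015,"fingers": 0.0}
    - {"rx": 0,"ry": 0,"rz": 0,"x": 0,"y": 0,"z": 0.02,"fingers": 0.0}
    - {"rx": 0,"ry": 0,"rz": 0,"x": 0,"y": 0,"z": 0.025,"fingers": 0.0}
    - {"rx": 0,"ry": 0,"rz": 0,"x": 0,"y": 0,"z": 0.03,"fingers": 0.0}
    - {"rx": 0,"ry": 0,"rz": 0,"x": 0,"y": 0,"z": 0.035,"fingers": 0.0}
    - {"rx": 0,"ry": 0,"rz": 0,"x": 0,"y": 0,"z": 0.039,"fingers": 0.0}
    - {"rx": 0,"ry": 0,"rz": 0,"x": 0,"y": 0,"z": 0.039,"fingers": 0.0}
    - {"rx": 0,"ry": 0,"rz": 0,"x": 0,"y": 0,"z": 0.039,"fingers": 0.0}

```text
time: 10.72
ee_pos: [0.56, 0.0116, 0.1154]
eef_rot: [0.707, 0.707, 0.0, 0.0]
ft_force: [0.7, 1.0, -4.1]
width: 0.0217
```

```bash
python3 - <<'E'
from hk import *
st(); report("top"); report("scene","pics/s6.png")
b=cv2.imread('pics/s6.png')[255:330,320:420]
f=lambda i:cv2.resize(cv2.convertScaleAbs(i,alpha=1.6),(800,600),interpolation=cv2.INTER_CUBIC)
cv2.imwrite('pics/c6.png',f(b)); st()
E
```

```text
t 10.72 p [0.56   0.0116 0.1154] az 90.0 zax [ 0.0003 -0.0001 -1.    ] F [ 0.7   0.96 -4.11] M [-0.06  -0.12   0.019] w 0.0217 q [ 0.42  0.43 -0.63  1.8   0.3   1.01 -0.32]
top bar n 184
 y@0.1,0.2 [ 0.0012 -0.0091]  top z@.1,.2 [0.0081 0.0108]
 leg n 198 (array([ 0.1952, -0.0591, -0.0094]), array([0.2284, 0.0093, 0.0277]), array([ 0.2083, -0.0216,  0.0064]))
scene bar n 236
 y@0.1,0.2 [-0.0013 -0.    ]  top z@.1,.2 [0.0082 0.008 ]
 leg n 228 (array([ 0.1951, -0.0588, -0.0094]), array([0.228 , 0.0094, 0.0261]), array([ 0.2072, -0.026 ,  0.0074]))
t 10.82 p [0.56   0.0116 0.1155] az 89.99 zax [ 0.0004 -0.0001 -1.    ] F [ 0.32 -0.45 -3.24] M [-0.086 -0.093  0.002] w 0.0213 q [ 0.42  0.43 -0.63  1.8   0.3   1.01 -0.32]
```

View pics/c6.png

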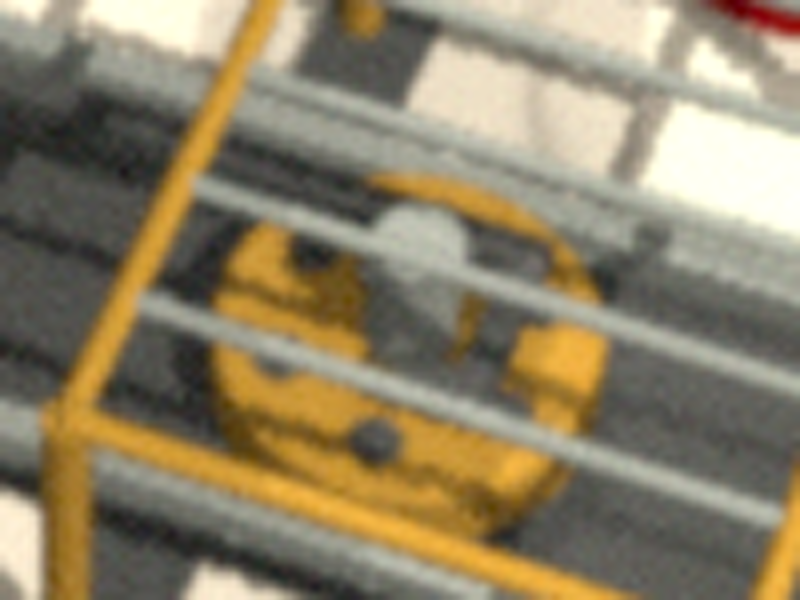

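Emit:
drive_tool:
  plan:
    - {"rx": 0,"ry": 0,"rz": 0,"x": 0,"y": 0,"z": 0.003,"fingers": 0.0}
    - {"rx": 0,"ry": 0,"rz": 0,"x": 0,"y": 0,"z": 0.005,"fingers": 0.0}
    - {"rx": 0,"ry": 0,"rz": 0,"x": 0,"y": 0,"z": 0.005,"fingers": 0.0}
    - {"rx": 0,"ry": 0,"rz": 0,"x": -0.002,"y": 0,"z": 0.005,"fingers": 0.0}
    - {"rx": 0,"ry": 0,"rz": 0,"x": -0.004,"y": 0,"z": 0.005,"fingers": 0.0}
    - {"rx": 0,"ry": 0,"rz": 0,"x": -0.006,"y": 0,"z": 0.005,"fingers": 0.0}
    - {"rx": 0,"ry": 0,"rz": 0,"x": -0.008,"y": 0,"z": 0.005,"fingers": 0.0}
    - {"rx": 0,"ry": 0,"rz": 0,"x": -0.011,"y": 0,"z": 0.005,"fingers": 0.0}
    - {"rx": 0,"ry": 0,"rz": 0,"x": -0.014,"y": 0,"z": 0.005,"fingers": 0.0}
    - {"rx": 0,"ry": 0,"rz": 0,"x": -0.017,"y": 0,"z": 0.005,"fingers": 0.0}
    - {"rx": 0,"ry": 0,"rz": 0,"x": -0.02,"y": 0,"z": 0.005,"fingers": 0.0}

```text
time: 12.2
ee_pos: [0.5598, -0.0069, 0.1102]
eef_rot: [0.707, 0.708, 0.001, -0.001]
ft_force: [-0.8, 5.3, -4.5]
width: 0.0211
```

```bash
cat >> hk.py <<'E'
def head(n,save=None):
    c=viewer.camera(n);P=cloud(c);C=c["color"].astype(int)
    if save: cv2.imwrite(save,c["color"][:,:,::-1])
    mk=(abs(P[...,0]-.583)<.058)&(P[...,1]>-.02)&(P[...,1]<.25)&(C[...,0]>C[...,2]*1.6)&(P[...,2]>.024)&(P[...,2]<.036)
    q=P[mk].astype(np.float32); (a,b),rr=cv2.minEnclosingCircle(q[:,:2]*1000)
    pl=np.linalg.lstsq(np.c_[q[:,:2]-q[:,:2].mean(0),np.ones(len(q))],q[:,2],rcond=None)[0]
    print(n,"head n",len(q),round(a,1),round(b,1),"r",round(rr,1),"ymin",q[:,1].min(),"tilt",np.degrees(pl[:2]))
def forces(k=4):
    F=[]
    for i in range(k):
        viewer.camera("top"); F.append(monitor.read_state()["ft_force"])
    print("F",np.mean(F,0),"std",np.std(F,0))
E
python3 - <<'E'
from hk import *
st(); head("top"); head("scene"); st()
E
```

```text
t 12.2 p [ 0.5598 -0.0069  0.1102] az 90.08 zax [ 0.0001  0.0017 -1.    ] F [-0.83  5.28 -4.53] M [ 1.071 -0.092  0.066] w 0.0211 q [ 0.45  0.44 -0.62  1.8   0.3   1.   -0.29]
top head n 851 581.9 166.1 r 50.3 ymin 0.11704323 tilt [0.0076 0.1634]
scene head n 937 580.1 105.6 r 108.7 ymin -0.0029495503 tilt [-0.0321  0.1235]
t 12.3 p [ 0.5598 -0.0074  0.1102] az 90.05 zax [-0.      0.0012 -1.    ] F [ 0.11  4.37 -3.7 ] M [ 0.94  -0.042  0.144] w 0.0219 q [ 0.45  0.44 -0.62  1.8   0.3   1.   -0.29]
```

Emit:
drive_tool:
  plan:
    - {"rx": 0,"ry": 0,"rz": 0,"x": -0.003,"y": 0,"z": 0,"fingers": 0.0}
    - {"rx": 0,"ry": 0,"rz": 0,"x": -0.007,"y": 0,"z": 0,"fingers": 0.0}
    - {"rx": 0,"ry": 0,"rz": 0,"x": -0.012,"y": 0,"z": 0,"fingers": 0.0}
    - {"rx": 0,"ry": 0,"rz": 0,"x": -0.017,"y": 0,"z": 0,"fingers": 0.0}
    - {"rx": 0,"ry": 0,"rz": 0,"x": -0.022,"y": 0,"z": 0,"fingers": 0.0}
    - {"rx": 0,"ry": 0,"rz": 0,"x": -0.027,"y": 0,"z": 0,"fingers": 0.0}
    - {"rx": 0,"ry": 0,"rz": 0,"x": -0.032,"y": 0,"z": 0,"fingers": 0.0}
    - {"rx": 0,"ry": 0,"rz": 0,"x": -0.037,"y": 0,"z": 0,"fingers": 0.0}
    - {"rx": 0,"ry": 0,"rz": 0,"x": -0.042,"y": 0,"z": 0,"fingers": 0.0}
    - {"rx": 0,"ry": 0,"rz": 0,"x": -0.047,"y": 0,"z": 0,"fingers": 0.0}
    - {"rx": 0,"ry": 0,"rz": 0,"x": -0.052,"y": 0,"z": 0,"fingers": 0.0}

```text
time: 13.68
ee_pos: [0.5598, -0.0593, 0.1102]
eef_rot: [0.707, 0.708, 0.0, -0.001]
ft_force: [-1.0, 6.2, -4.5]
width: 0.0215
```

```bash
python3 - <<'E'
from hk import *
st(); head("top","pics/t7.png"); head("scene","pics/s7.png"); st()
E
```

```text
t 13.68 p [ 0.5598 -0.0593  0.1102] az 90.07 zax [-0.0002  0.0013 -1.    ] F [-0.99  6.2  -4.46] M [ 1.23  -0.116  0.153] w 0.0215 q [ 0.53  0.44 -0.6   1.79  0.29  1.   -0.19]
top head n 939 582.7 80.6 r 82.7 ymin -0.0015913255 tilt [0.0636 0.2625]
scene head n 913 583.3 79.2 r 81.8 ymin -0.0023594692 tilt [-0.1118  0.3033]
t 13.78 p [ 0.5597 -0.0601  0.1102] az 90.01 zax [-0.0003  0.0005 -1.    ] F [-0.5   1.67 -3.89] M [0.588 0.006 0.167] w 0.0216 q [ 0.53  0.44 -0.6   1.79  0.29  1.   -0.19]
```

View pics/s7.png

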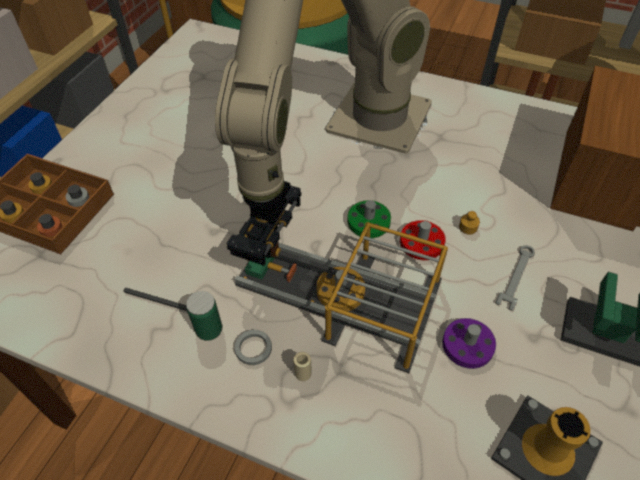

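Emit:
drive_tool:
  plan:
    - {"rx": 0,"ry": 0,"rz": 0,"x": -0.003,"y": 0,"z": 0,"fingers": 0.0}
    - {"rx": 0,"ry": 0,"rz": 0,"x": -0.007,"y": 0,"z": 0,"fingers": 0.0}
    - {"rx": 0,"ry": 0,"rz": 0,"x": -0.012,"y": 0,"z": 0,"fingers": 0.0}
    - {"rx": 0,"ry": 0,"rz": 0,"x": -0.017,"y": 0,"z": 0,"fingers": 0.0}
    - {"rx": 0,"ry": 0,"rz": 0,"x": -0.022,"y": 0,"z": 0,"fingers": 0.0}
    - {"rx": 0,"ry": 0,"rz": 0,"x": -0.027,"y": 0,"z": 0,"fingers": 0.0}
    - {"rx": 0,"ry": 0,"rz": 0,"x": -0.032,"y": 0,"z": 0,"fingers": 0.0}
    - {"rx": 0,"ry": 0,"rz": 0,"x": -0.036,"y": 0,"z": 0,"fingers": 0.0}
    - {"rx": 0,"ry": 0,"rz": 0,"x": -0.04,"y": 0,"z": 0,"fingers": 0.0}
    - {"rx": 0,"ry": 0,"rz": 0,"x": -0.043,"y": 0,"z": 0,"fingers": 0.0}
    - {"rx": 0,"ry": 0,"rz": 0,"x": -0.045,"y": 0,"z": 0,"fingers": 0.0}

```text
time: 15.15
ee_pos: [0.5598, -0.1044, 0.1102]
eef_rot: [0.707, 0.707, 0.0, -0.0]
ft_force: [-0.4, 6.2, -3.9]
width: 0.0216
```

```bash
python3 - <<'E'
from hk import *
st(); 
for n in("top","scene"):
    c=viewer.camera(n);P=cloud(c);C=c["color"].astype(int); cv2.imwrite(f"pics/{n}8.png",c["color"][:,:,::-1])
    w=(abs(P[...,0]-.583)<.058)
    q=P[w&(P[...,1]>.03)&(P[...,1]<.17)&(C[...,0]>C[...,2]*1.6)&(P[...,2]>.024)&(P[...,2]<.036)].astype(np.float32)
    (a,b),rr=cv2.minEnclosingCircle(q[:,:2]*1000); print(n,a,b,rr)
    print(" centred front x ymin",q[abs(q[:,0]-.59)<.02][:,1].min())
    q=P[w&(P[...,1]>-.02)&(P[...,1]<.013)&(C[...,0]>C[...,1]*1.5)&(P[...,2]>.018)]
    print(" nose",len(q),np.percentile(q,[2,50,98],axis=0).ravel())
forces(2)
st()
E
python3 - <<'E'
import cv2,numpy as np
f=lambda i:cv2.resize(cv2.convertScaleAbs(i,alpha=1.6),(400,300),interpolation=cv2.INTER_CUBIC)
a=cv2.imread('pics/top8.png')[190:265,270:370]; b=cv2.imread('pics/scene8.png')[240:315,260:360]
cv2.imwrite('pics/c8.png',np.hstack([f(a),f(b)]))
E
```

```text
t 15.15 p [ 0.5598 -0.1044  0.1102] az 90.05 zax [-0.0002  0.0009 -1.    ] F [-0.4   6.2  -3.87] M [ 1.248 -0.044  0.13 ] w 0.0216 q [ 0.59  0.45 -0.59  1.78  0.29  1.   -0.11]
top 582.3284912109375 68.38799285888672 50.343421936035156
 centred front x ymin 0.03072223
 nose 37 [ 0.5682 -0.0017  0.022   0.5815  0.0009  0.0271  0.5983  0.0035  0.036 ]
scene 581.864990234375 66.44491577148438 50.99054718017578
 centred front x ymin 0.030165205
 nose 61 [ 0.5674 -0.0022  0.0199  0.5823  0.0017  0.027   0.6005  0.0043  0.031 ]
F [-0.0657  4.9328 -3.8372] std [0.9116 0.0344 0.3799]
t 15.35 p [ 0.5598 -0.1047  0.1102] az 90.04 zax [-0.0002  0.0005 -1.    ] F [ 0.85  4.97 -4.22] M [ 1.165 -0.084  0.11 ] w 0.0217 q [ 0.59  0.45 -0.59  1.78  0.29  1.   -0.11]
```

View pics/c8.png

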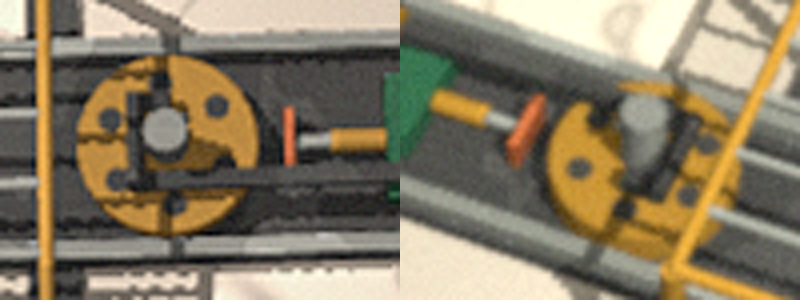

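Emit:
drive_tool:
  plan:
    - {"rx": 0,"ry": 0,"rz": 0,"x": -0.002,"y": 0,"z": 0,"fingers": 0.0}
    - {"rx": 0,"ry": 0,"rz": 0,"x": -0.004,"y": 0,"z": 0,"fingers": 0.0}
    - {"rx": 0,"ry": 0,"rz": 0,"x": -0.006,"y": 0,"z": 0,"fingers": 0.0}
    - {"rx": 0,"ry": 0,"rz": 0,"x": -0.008,"y": 0,"z": 0,"fingers": 0.0}
    - {"rx": 0,"ry": 0,"rz": 0,"x": -0.01,"y": 0,"z": 0,"fingers": 0.0}
    - {"rx": 0,"ry": 0,"rz": 0,"x": -0.012,"y": 0,"z": 0,"fingers": 0.0}

```text
time: 16.1
ee_pos: [0.5598, -0.1166, 0.1102]
eef_rot: [0.707, 0.707, 0.0, -0.0]
ft_force: [0.5, 6.0, -4.4]
width: 0.0215
```

Emit:
drive_tool:
  plan:
    - {"rx": 0,"ry": 0,"rz": 0,"x": -0.001,"y": 0,"z": 0,"fingers": 0.0}
    - {"rx": 0,"ry": 0,"rz": 0,"x": -0.002,"y": 0,"z": 0,"fingers": 0.0}

```text
time: 16.35
ee_pos: [0.5598, -0.1186, 0.1102]
eef_rot: [0.707, 0.707, 0.0, -0.0]
ft_force: [0.2, 5.7, -4.2]
width: 0.0217
```

Emit:
drive_tool:
  plan:
    - {"rx": 0,"ry": 0,"rz": 0,"x": -0.001,"y": 0,"z": 0,"fingers": 0.0}
    - {"rx": 0,"ry": 0,"rz": 0,"x": -0.002,"y": 0,"z": 0,"fingers": 0.0}

```text
time: 16.6
ee_pos: [0.5599, -0.1201, 0.1102]
eef_rot: [0.707, 0.708, 0.0, -0.0]
ft_force: [0.4, 8.0, -3.9]
width: 0.0217
```

```bash
python3 - <<'E'
from hk import *
st(); forces(2); st()
E
```

```text
t 16.6 p [ 0.5599 -0.1201  0.1102] az 90.06 zax [-0.0001  0.0013 -1.    ] F [ 0.42  7.95 -3.9 ] M [ 1.674 -0.09   0.135] w 0.0217 q [ 0.61  0.46 -0.58  1.77  0.29  1.   -0.08]
F [ 0.3466  7.3607 -3.9654] std [0.5996 0.4374 0.3238]
t 16.7 p [ 0.5598 -0.1201  0.1102] az 90.06 zax [-0.0001  0.0012 -1.    ] F [-0.25  7.8  -4.29] M [ 1.432 -0.135  0.158] w 0.0212 q [ 0.61  0.46 -0.58  1.77  0.29  1.   -0.08]
```

Emit:
drive_tool:
  plan:
    - {"rx": 0,"ry": 0,"rz": 0,"x": -0.0005,"y": 0,"z": 0,"fingers": 0.0}
    - {"rx": 0,"ry": 0,"rz": 0,"x": -0.001,"y": 0,"z": 0,"fingers": 0.0}
    - {"rx": 0,"ry": 0,"rz": 0,"x": -0.0015,"y": 0,"z": 0,"fingers": 0.0}
    - {"rx": 0,"ry": 0,"rz": 0,"x": -0.002,"y": 0,"z": 0,"fingers": 0.0}

```text
time: 17.2
ee_pos: [0.5599, -0.1214, 0.1101]
eef_rot: [0.707, 0.708, 0.001, -0.001]
ft_force: [0.8, 9.9, -4.7]
width: 0.0213
```

```bash
python3 - <<'E'
from hk import *
st(); forces(2); st()
E
```

```text
t 17.2 p [ 0.5599 -0.1214  0.1101] az 90.1 zax [-0.0001  0.002  -1.    ] F [ 0.77  9.86 -4.69] M [ 1.947 -0.131  0.156] w 0.0213 q [ 0.61  0.46 -0.58  1.77  0.29  1.   -0.08]
F [ 0.0212  8.5101 -4.1444] std [0.7389 0.4045 0.4031]
t 17.3 p [ 0.5599 -0.1215  0.1101] az 90.09 zax [-0.0002  0.002  -1.    ] F [ 0.76  8.11 -3.74] M [ 1.811 -0.139  0.169] w 0.0215 q [ 0.61  0.46 -0.58  1.77  0.29  1.   -0.08]
```

Emit:
drive_tool:
  plan:
    - {"rx": 0,"ry": 0,"rz": 0,"x": -0.0005,"y": 0,"z": 0,"fingers": 0.0}
    - {"rx": 0,"ry": 0,"rz": 0,"x": -0.001,"y": 0,"z": 0,"fingers": 0.0}
    - {"rx": 0,"ry": 0,"rz": 0,"x": -0.0015,"y": 0,"z": 0,"fingers": 0.0}
    - {"rx": 0,"ry": 0,"rz": 0,"x": -0.002,"y": 0,"z": 0,"fingers": 0.0}
    - {"rx": 0,"ry": 0,"rz": 0,"x": -0.0025,"y": 0,"z": 0,"fingers": 0.0}

```text
time: 17.92
ee_pos: [0.5599, -0.1232, 0.1101]
eef_rot: [0.706, 0.708, 0.001, -0.001]
ft_force: [0.4, 10.9, -4.8]
width: 0.0216
```

```bash
python3 - <<'E'
from hk import *
st(); head("scene","pics/s9.png"); st(); report("scene")
E
```

```text
t 17.93 p [ 0.5599 -0.1232  0.1101] az 90.14 zax [-0.0003  0.0028 -1.    ] F [ 0.36 10.95 -4.76] M [ 2.353 -0.193  0.204] w 0.0216 q [ 0.61  0.46 -0.58  1.77  0.29  1.   -0.07]
scene head n 1001 582.6 45.4 r 53.8 ymin -0.006570162 tilt [-0.0585  0.1198]
t 17.98 p [ 0.5599 -0.1233  0.11  ] az 90.13 zax [-0.0003  0.0027 -1.    ] F [ 0.69 11.47 -5.13] M [ 2.335 -0.143  0.187] w 0.0216 q [ 0.61  0.46 -0.58  1.77  0.29  1.   -0.07]
scene bar n 299
 y@0.1,0.2 [-0.0012 -0.0007]  top z@.1,.2 [0.0074 0.0074]
 leg n 349 (array([ 0.1951, -0.0594, -0.0046]), array([0.2297, 0.0098, 0.0278]), array([ 0.2093, -0.0287,  0.0066]))
```

Emit:
drive_tool:
  plan:
    - {"rx": 0,"ry": 0,"rz": 0,"x": -0.0005,"y": 0,"z": 0,"fingers": 0.0}
    - {"rx": 0,"ry": 0,"rz": 0,"x": -0.001,"y": 0,"z": 0,"fingers": 0.0}
    - {"rx": 0,"ry": 0,"rz": 0,"x": -0.0015,"y": 0,"z": 0,"fingers": 0.0}
    - {"rx": 0,"ry": 0,"rz": 0,"x": -0.002,"y": 0,"z": 0,"fingers": 0.0}
    - {"rx": 0,"ry": 0,"rz": 0,"x": -0.0025,"y": 0,"z": 0,"fingers": 0.0}

```text
time: 18.65
ee_pos: [0.5599, -0.125, 0.11]
eef_rot: [0.706, 0.708, 0.001, -0.001]
ft_force: [0.7, 13.1, -5.0]
width: 0.0213
```

```bash
python3 - <<'E'
from hk import *
st(); forces(2); st()
E
```

```text
t 18.65 p [ 0.5599 -0.125   0.11  ] az 90.17 zax [-0.0004  0.0035 -1.    ] F [ 0.66 13.11 -5.02] M [ 2.796 -0.176  0.233] w 0.0213 q [ 0.62  0.46 -0.58  1.76  0.29  1.01 -0.07]
F [ 0.5343 13.0058 -5.1796] std [0.1091 0.4373 0.3392]
t 18.75 p [ 0.5599 -0.1251  0.11  ] az 90.17 zax [-0.0005  0.0035 -1.    ] F [ 0.64 13.44 -5.52] M [ 2.72  -0.08   0.185] w 0.0214 q [ 0.62  0.46 -0.58  1.76  0.29  1.01 -0.07]
```

Emit:
drive_tool:
  plan:
    - {"rx": 0,"ry": 0,"rz": 0,"x": -0.0005,"y": 0,"z": 0,"fingers": 0.0}
    - {"rx": 0,"ry": 0,"rz": 0,"x": -0.001,"y": 0,"z": 0,"fingers": 0.0}
    - {"rx": 0,"ry": 0,"rz": 0,"x": -0.0015,"y": 0,"z": 0,"fingers": 0.0}
    - {"rx": 0,"ry": 0,"rz": 0,"x": -0.002,"y": 0,"z": 0,"fingers": 0.0}
    - {"rx": 0,"ry": 0,"rz": 0,"x": -0.0025,"y": 0,"z": 0,"fingers": 0.0}
    - {"rx": 0,"ry": 0,"rz": 0,"x": -0.0025,"y": 0,"z": 0,"fingers": 0.0}

```text
time: 19.5
ee_pos: [0.5599, -0.1269, 0.1099]
eef_rot: [0.706, 0.708, 0.001, -0.002]
ft_force: [-0.2, 14.9, -5.8]
width: 0.0217
```

```bash
python3 - <<'E'
from hk import *
st(); forces(4); st(); head("scene","pics/s10.png")
E
```

```text
t 19.5 p [ 0.5599 -0.1269  0.1099] az 90.21 zax [-0.0006  0.0043 -1.    ] F [-0.2  14.88 -5.79] M [ 3.143 -0.138  0.212] w 0.0217 q [ 0.62  0.46 -0.58  1.76  0.29  1.01 -0.06]
F [ 0.2075 14.6579 -4.8297] std [0.315  0.3576 0.1706]
t 19.7 p [ 0.5598 -0.1269  0.1099] az 90.21 zax [-0.0007  0.0042 -1.    ] F [ 0.53 14.94 -5.08] M [ 3.158 -0.112  0.289] w 0.0214 q [ 0.62  0.46 -0.58  1.76  0.29  1.01 -0.06]
scene head n 999 581.7 42.6 r 54.1 ymin -0.010347061 tilt [-0.0413  0.2239]
```

```bash
python3 - <<'E'
from hk import *
for n in("top","scene"):
    for im in ("0","now"):
        if im=="0": z=np.load(n+"0.npz"); P=z["P"];C=z["color"].astype(int)
        else: c=viewer.camera(n);P=cloud(c);C=c["color"].astype(int); cv2.imwrite(f"pics/{n}11.png",c["color"][:,:,::-1])
        w=(abs(P[...,0]-.583)<.02)
        q=P[w&(P[...,1]>-.03)&(P[...,1]<.02)&(C[...,0]>C[...,1]*1.9)&(P[...,2]>.018)&(P[...,2]<.035)]
        print(n,im,"nose",len(q),np.percentile(q[:,1],[5,50,95]), "z",np.median(q[:,2]))
    q=P[(abs(P[...,0]-.583)<.02)&(P[...,1]>.02)&(P[...,1]<.09)&(P[...,2]>.062)&(P[...,2]<.076)]
    print(" stem",q.mean(0),(q.min(0)+q.max(0))/2, "rim",)
    q=P[(abs(P[...,0]-.583)<.06)&(P[...,1]>.03)&(P[...,1]<.11)&(C[...,0]>C[...,2]*1.6)&(P[...,2]>.024)&(P[...,2]<.036)].astype(np.float32)
    print(" rim ymax",q[:,1].max(), "=>centre", q[:,1].max()-.05)
forces(3)
st()
E
```

```text
top 0 nose 9 [0.0006 0.0013 0.003 ] z 0.02855121682203765
top now nose 5 [-0.0073 -0.0054 -0.0041] z 0.028361113028636753
 stem [0.5803 0.0467 0.0686] [0.5809 0.0465 0.0682] rim
 rim ymax 0.09540662 =>centre 0.04540662
scene 0 nose 11 [-0.0019  0.0027  0.004 ] z 0.025147660763398583
scene now nose 3 [-0.0071 -0.0068 -0.0048] z 0.02737276512636566
 stem [0.5825 0.0463 0.0682] [0.582  0.0459 0.0673] rim
 rim ymax 0.09582295 =>centre 0.045822952
F [ 0.2132 14.9708 -5.2649] std [0.1277 0.2103 0.1771]
t 20.0 p [ 0.5598 -0.1269  0.1099] az 90.21 zax [-0.0007  0.0042 -1.    ] F [ 0.2  14.68 -5.03] M [ 3.105 -0.055  0.276] w 0.021 q [ 0.62  0.46 -0.58  1.76  0.29  1.01 -0.06]
```

Emit:
drive_tool:
  plan:
    - {"rx": 0,"ry": 0,"rz": 0,"x": 0,"y": 0,"z": 0,"fingers": 0.0}
    - {"rx": 0,"ry": 0,"rz": 0,"x": 0,"y": 0,"z": 0,"fingers": 0.0}
    - {"rx": 0,"ry": 0,"rz": 0,"x": 0,"y": 0,"z": 0,"fingers": 0.0}
    - {"rx": 0,"ry": 0,"rz": 0,"x": 0,"y": 0,"z": 0,"fingers": 0.0}
    - {"rx": 0,"ry": 0,"rz": 0,"x": 0,"y": 0,"z": 0,"fingers": 0.0}
    - {"rx": 0,"ry": 0,"rz": 0,"x": 0,"y": 0,"z": 0,"fingers": 0.0}
    - {"rx": 0,"ry": 0,"rz": 0,"x": 0,"y": 0,"z": 0,"fingers": 0.0}

```text
time: 20.88
ee_pos: [0.5599, -0.1269, 0.1099]
eef_rot: [0.706, 0.708, 0.001, -0.002]
ft_force: [0.4, 14.3, -5.1]
width: 0.0214
```

```bash
python3 - <<'E'
from hk import *
st()
E
```

```text
t 20.88 p [ 0.5599 -0.1269  0.1099] az 90.21 zax [-0.0006  0.0042 -1.    ] F [ 0.37 14.33 -5.09] M [ 3.14  -0.095  0.205] w 0.0214 q [ 0.62  0.46 -0.58  1.76  0.29  1.01 -0.06]
```

Emit:
drive_tool:
  plan:
    - {"rx": 0,"ry": 0,"rz": 0,"x": 0.0004,"y": 0,"z": 0,"fingers": 0.0}
    - {"rx": 0,"ry": 0,"rz": 0,"x": 0.0008,"y": 0,"z": 0,"fingers": 0.0}
    - {"rx": 0,"ry": 0,"rz": 0,"x": 0.0012,"y": 0,"z": 0,"fingers": 0.0}
    - {"rx": 0,"ry": 0,"rz": 0,"x": 0.0016,"y": 0,"z": 0,"fingers": 0.0}
    - {"rx": 0,"ry": 0,"rz": 0,"x": 0.002,"y": 0,"z": 0,"fingers": 0.0}
    - {"rx": 0,"ry": 0,"rz": 0,"x": 0.0024,"y": 0,"z": 0,"fingers": 0.0}
    - {"rx": 0,"ry": 0,"rz": 0,"x": 0.0028,"y": 0,"z": 0,"fingers": 0.0}
    - {"rx": 0,"ry": 0,"rz": 0,"x": 0.0032,"y": 0,"z": 0,"fingers": 0.0}
    - {"rx": 0,"ry": 0,"rz": 0,"x": 0.0036,"y": 0,"z": 0,"fingers": 0.0}
    - {"rx": 0,"ry": 0,"rz": 0,"x": 0.004,"y": 0,"z": 0,"fingers": 0.0}

```text
time: 22.12
ee_pos: [0.5596, -0.1255, 0.11]
eef_rot: [0.707, 0.708, 0.0, -0.001]
ft_force: [-0.3, 6.7, -4.5]
width: 0.0217
```

```bash
python3 - <<'E'
from hk import *
st();forces(2);st()
E
```

```text
t 22.12 p [ 0.5596 -0.1255  0.11  ] az 90.08 zax [-0.0008  0.0012 -1.    ] F [-0.26  6.75 -4.47] M [1.457 0.09  0.29 ] w 0.0217 q [ 0.62  0.46 -0.58  1.76  0.29  1.01 -0.07]
F [-0.3871  6.2442 -3.8707] std [0.3746 0.6209 0.7093]
t 22.23 p [ 0.5596 -0.1255  0.11  ] az 90.08 zax [-0.0007  0.0012 -1.    ] F [-0.01  5.62 -4.58] M [1.501 0.005 0.218] w 0.0214 q [ 0.62  0.46 -0.58  1.76  0.29  1.01 -0.07]
```

Emit:
drive_tool:
  plan:
    - {"rx": 0,"ry": 0,"rz": 0,"x": 0.0003,"y": 0,"z": 0,"fingers": 0.0}
    - {"rx": 0,"ry": 0,"rz": 0,"x": 0.0006,"y": 0,"z": 0,"fingers": 0.0}
    - {"rx": 0,"ry": 0,"rz": 0,"x": 0.0009,"y": 0,"z": 0,"fingers": 0.0}
    - {"rx": 0,"ry": 0,"rz": 0,"x": 0.0012,"y": 0,"z": 0,"fingers": 0.0}
    - {"rx": 0,"ry": 0,"rz": 0,"x": 0.0015,"y": 0,"z": 0,"fingers": 0.0}
    - {"rx": 0,"ry": 0,"rz": 0,"x": 0.0018,"y": 0,"z": 0,"fingers": 0.0}
    - {"rx": 0,"ry": 0,"rz": 0,"x": 0.0021,"y": 0,"z": 0,"fingers": 0.0}
    - {"rx": 0,"ry": 0,"rz": 0,"x": 0.0024,"y": 0,"z": 0,"fingers": 0.0}
    - {"rx": 0,"ry": 0,"rz": 0,"x": 0.0027,"y": 0,"z": 0,"fingers": 0.0}
    - {"rx": 0,"ry": 0,"rz": 0,"x": 0.003,"y": 0,"z": 0,"fingers": 0.0}
    - {"rx": 0,"ry": 0,"rz": 0,"x": 0.0033,"y": 0,"z": 0,"fingers": 0.0}

```text
time: 23.6
ee_pos: [0.5598, -0.1237, 0.1103]
eef_rot: [0.707, 0.707, -0.0, 0.0]
ft_force: [-1.1, 4.4, -4.0]
width: 0.0214
```

```bash
python3 - <<'E'
from hk import *
st();forces(2);st()
E
```

```text
t 23.6 p [ 0.5598 -0.1237  0.1103] az 89.99 zax [ 0.     -0.0003 -1.    ] F [-1.07  4.44 -4.02] M [0.838 0.228 0.333] w 0.0214 q [ 0.61  0.46 -0.58  1.77  0.29  1.   -0.08]
F [-1.1895  4.4188 -4.1841] std [0.3331 0.1849 0.2638]
t 23.7 p [ 0.5598 -0.1237  0.1103] az 89.99 zax [ 0.     -0.0002 -1.    ] F [-0.86  4.23 -4.45] M [0.842 0.202 0.35 ] w 0.0215 q [ 0.61  0.46 -0.58  1.77  0.29  1.   -0.08]
```

Emit:
drive_tool:
  plan:
    - {"rx": 0,"ry": 0,"rz": 0,"x": 0.0003,"y": 0,"z": 0,"fingers": 0.0}
    - {"rx": 0,"ry": 0,"rz": 0,"x": 0.0006,"y": 0,"z": 0,"fingers": 0.0}
    - {"rx": 0,"ry": 0,"rz": 0,"x": 0.0009,"y": 0,"z": 0,"fingers": 0.0}
    - {"rx": 0,"ry": 0,"rz": 0,"x": 0.0012,"y": 0,"z": 0,"fingers": 0.0}
    - {"rx": 0,"ry": 0,"rz": 0,"x": 0.0015,"y": 0,"z": 0,"fingers": 0.0}
    - {"rx": 0,"ry": 0,"rz": 0,"x": 0.0018,"y": 0,"z": 0,"fingers": 0.0}
    - {"rx": 0,"ry": 0,"rz": 0,"x": 0.0021,"y": 0,"z": 0,"fingers": 0.0}
    - {"rx": 0,"ry": 0,"rz": 0,"x": 0.0024,"y": 0,"z": 0,"fingers": 0.0}
    - {"rx": 0,"ry": 0,"rz": 0,"x": 0.0027,"y": 0,"z": 0,"fingers": 0.0}
    - {"rx": 0,"ry": 0,"rz": 0,"x": 0.003,"y": 0,"z": 0,"fingers": 0.0}

```text
time: 24.95
ee_pos: [0.5599, -0.1207, 0.1103]
eef_rot: [0.707, 0.707, 0.0, 0.0]
ft_force: [0.3, 0.1, -3.4]
width: 0.0218
```

```bash
python3 - <<'E'
from hk import *
st();forces(3);st()
E
```

```text
t 24.95 p [ 0.5599 -0.1207  0.1103] az 89.98 zax [ 0.0002 -0.0002 -1.    ] F [ 0.25  0.12 -3.43] M [-0.045 -0.102 -0.004] w 0.0218 q [ 0.61  0.46 -0.58  1.77  0.29  1.   -0.08]
F [-0.5635  0.0019 -3.7839] std [0.0984 0.6783 0.1012]
t 25.1 p [ 0.5599 -0.1206  0.1103] az 90.0 zax [ 0.0001 -0.0001 -1.    ] F [-0.51 -0.84 -3.81] M [-0.094 -0.073  0.031] w 0.0217 q [ 0.61  0.46 -0.58  1.77  0.29  1.   -0.08]
```

Emit:
drive_tool:
  plan:
    - {"rx": 0,"ry": 0,"rz": 0,"x": 0.002,"y": 0,"z": 0,"fingers": 0.0}
    - {"rx": 0,"ry": 0,"rz": 0,"x": 0.004,"y": 0,"z": 0,"fingers": 0.0}
    - {"rx": 0,"ry": 0,"rz": 0,"x": 0.006,"y": 0,"z": 0,"fingers": 0.0}
    - {"rx": 0,"ry": 0,"rz": 0,"x": 0.006,"y": 0,"z": 0,"fingers": 0.0}

```text
time: 25.6
ee_pos: [0.5598, -0.1143, 0.1103]
eef_rot: [0.707, 0.707, 0.0, 0.0]
ft_force: [0.3, 0.4, -3.5]
width: 0.0212
```

```bash
python3 - <<'E'
from hk import *
for n in("top","scene"):
    c=viewer.camera(n);P=cloud(c);C=c["color"].astype(int); cv2.imwrite(f"pics/{n}12.png",c["color"][:,:,::-1])
    q=P[(abs(P[...,0]-.583)<.02)&(P[...,1]>.02)&(P[...,1]<.09)&(P[...,2]>.062)&(P[...,2]<.076)]
    print(" stem",q.mean(0),(q.min(0)+q.max(0))/2)
st()
f=lambda i:cv2.resize(cv2.convertScaleAbs(i,alpha=1.6),(400,300),interpolation=cv2.INTER_CUBIC)
a=cv2.imread('pics/top12.png')[190:265,270:370]; b=cv2.imread('pics/scene12.png')[240:315,250:350]
cv2.imwrite('pics/c12.png',np.hstack([f(a),f(b)]))
E
```

```text
stem [0.581  0.0511 0.0683] [0.5821 0.0507 0.0676]
 stem [0.5835 0.0506 0.0683] [0.5822 0.0503 0.0678]
t 25.7 p [ 0.5599 -0.1146  0.1103] az 90.0 zax [ 0.0001 -0.0002 -1.    ] F [ 0.03 -0.64 -3.6 ] M [-0.067 -0.111  0.   ] w 0.0213 q [ 0.6   0.45 -0.58  1.77  0.29  1.   -0.09]
```

View pics/c12.png

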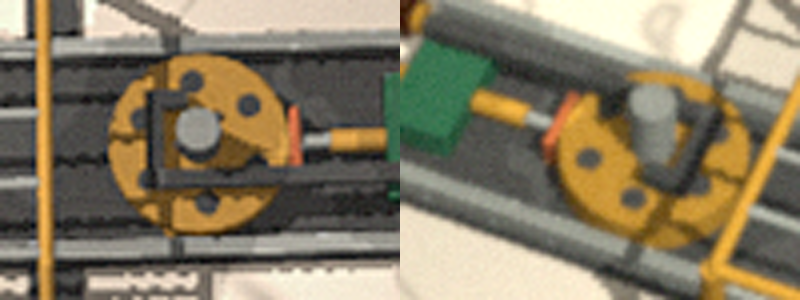

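Emit:
drive_tool:
  plan:
    - {"rx": 0,"ry": 0,"rz": 0,"x": 0,"y": 0,"z": -0.005,"fingers": 0.0}
    - {"rx": 0,"ry": 0,"rz": 0,"x": 0,"y": 0,"z": -0.015,"fingers": 0.0}
    - {"rx": 0,"ry": 0,"rz": 0,"x": 0,"y": 0,"z": -0.03,"fingers": 0.0}
    - {"rx": 0,"ry": 0,"rz": 0,"x": 0,"y": 0,"z": -0.045,"fingers": 0.0}
    - {"rx": 0,"ry": 0,"rz": 0,"x": 0,"y": 0,"z": -0.06,"fingers": 0.0}
    - {"rx": 0,"ry": 0,"rz": 0,"x": 0,"y": 0,"z": -0.08,"fingers": 0.0}
    - {"rx": 0,"ry": 0,"rz": 0,"x": 0,"y": 0,"z": -0.09,"fingers": 0.0}
    - {"rx": 0,"ry": 0,"rz": 0,"x": 0,"y": 0,"z": -0.09,"fingers": 0.0}
    - {"rx": 0,"ry": 0,"rz": 0,"x": 0,"y": 0,"z": -0.09,"fingers": 0.0}

```text
time: 26.82
ee_pos: [0.5595, -0.1146, 0.1996]
eef_rot: [0.707, 0.707, -0.0, -0.0]
ft_force: [-0.2, 0.5, -3.5]
width: 0.0216
```

```bash
python3 - <<'E'
from hk import *
st(); report("scene"); go([.43,-.29,.2],90)
c=viewer.camera("top");P=cloud(c)
q=P[(abs(P[...,0]-.583)<.02)&(P[...,1]>.02)&(P[...,1]<.09)&(P[...,2]>.062)&(P[...,2]<.076)]
print(" stem",q.mean(0),(q.min(0)+q.max(0))/2)
E
```

```text
t 26.82 p [ 0.5595 -0.1146  0.1996] az 89.99 zax [-0.001   0.0001 -1.    ] F [-0.24  0.51 -3.48] M [-0.053 -0.055  0.077] w 0.0216 q [ 0.63  0.35 -0.61  1.7   0.22  1.17 -0.04]
scene bar n 325
 y@0.1,0.2 [-0.0016 -0.001 ]  top z@.1,.2 [0.0085 0.0077]
 leg n 219 (array([ 0.1952, -0.0501, -0.0032]), array([0.2142, 0.0066, 0.0125]), array([ 0.2075, -0.0253,  0.0081]))
x,y,z [-0.1755 -0.1294 -0.0004] rx,ry,rz [-0.0002 -0.     -0.    ]
 stem [0.5845 0.0506 0.0686] [0.5858 0.0505 0.0688]
```

Hook is clear, head stays at y≈0.0505. Move aside and lower.

Emit:
drive_tool:
  plan:
    - {"rx": 0,"ry": 0,"rz": 0,"x": -0.02,"y": -0.015,"z": 0,"fingers": 0.0}
    - {"rx": 0,"ry": 0,"rz": 0,"x": -0.05,"y": -0.037,"z": 0,"fingers": 0.0}
    - {"rx": 0,"ry": 0,"rz": 0,"x": -0.08,"y": -0.059,"z": 0,"fingers": 0.0}
    - {"rx": 0,"ry": 0,"rz": 0,"x": -0.11,"y": -0.081,"z": 0,"fingers": 0.0}
    - {"rx": 0,"ry": 0,"rz": 0,"x": -0.14,"y": -0.103,"z": 0,"fingers": 0.0}
    - {"rx": 0,"ry": 0,"rz": 0,"x": -0.165,"y": -0.122,"z": 0.02,"fingers": 0.0}
    - {"rx": 0,"ry": 0,"rz": 0,"x": -0.1755,"y": -0.129,"z": 0.05,"fingers": 0.0}
    - {"rx": 0,"ry": 0,"rz": 0,"x": -0.1755,"y": -0.129,"z": 0.08,"fingers": 0.0}
    - {"rx": 0,"ry": 0,"rz": 0,"x": -0.1755,"y": -0.129,"z": 0.105,"fingers": 0.0}
    - {"rx": 0,"ry": 0,"rz": 0,"x": -0.1755,"y": -0.129,"z": 0.117,"fingers": 0.0}
    - {"rx": 0,"ry": 0,"rz": 0,"x": -0.1755,"y": -0.129,"z": 0.117,"fingers": 0.0}

```text
time: 28.3
ee_pos: [0.4306, -0.2898, 0.0827]
eef_rot: [0.707, 0.707, -0.0, -0.001]
ft_force: [-0.3, -0.2, -2.4]
width: 0.0219
```

```bash
python3 - <<'E'
from hk import *
st(); report("scene")
E
```

```text
t 28.3 p [ 0.4306 -0.2898  0.0827] az 90.01 zax [-0.001  0.001 -1.   ] F [-0.27 -0.15 -2.44] M [-0.072 -0.171  0.019] w 0.0219 q [ 0.93  0.37 -0.49  1.93  0.22  0.9   0.33]
scene bar n 0
 leg n 0
```

Emit:
drive_tool:
  plan:
    - {"rx": 0,"ry": 0,"rz": 0,"x": 0,"y": 0,"z": 0.003,"fingers": 0.0}
    - {"rx": 0,"ry": 0,"rz": 0,"x": 0,"y": 0,"z": 0.005,"fingers": 0.0}
    - {"rx": 0,"ry": 0,"rz": 0,"x": 0,"y": 0,"z": 0.006,"fingers": 0.0}
    - {"rx": 0,"ry": 0,"rz": 0,"x": 0,"y": 0,"z": 0.006,"fingers": 0.0}

```text
time: 28.85
ee_pos: [0.4308, -0.2901, 0.0773]
eef_rot: [0.707, 0.707, -0.0, 0.0]
ft_force: [-0.1, 1.3, -3.7]
width: 0.0215
```

```bash
python3 - <<'E'
from hk import *
st(); forces(2)
E
```

```text
t 28.85 p [ 0.4308 -0.2901  0.0773] az 89.99 zax [ 0.0001 -0.0002 -1.    ] F [-0.11  1.27 -3.7 ] M [-0.026 -0.097 -0.039] w 0.0215 q [ 0.93  0.38 -0.48  1.93  0.23  0.88  0.33]
F [-0.0128 -0.0915 -3.326 ] std [0.1281 0.5644 0.6178]
```

Emit:
drive_tool:
  plan:
    - {"rx": 0,"ry": 0,"rz": 0,"x": 0,"y": 0,"z": 0.0007,"fingers": 0.0}
    - {"rx": 0,"ry": 0,"rz": 0,"x": 0,"y": 0,"z": 0.0014,"fingers": 0.0}
    - {"rx": 0,"ry": 0,"rz": 0,"x": 0,"y": 0,"z": 0.0014,"fingers": 0.0}

```text
time: 29.32
ee_pos: [0.4309, -0.2901, 0.0762]
eef_rot: [0.707, 0.707, -0.0, 0.0]
ft_force: [-2.1, 1.0, 5.7]
width: 0.022
```

```bash
python3 - <<'E'
from hk import *
st(); forces(2)
E
```

```text
t 29.32 p [ 0.4309 -0.2901  0.0762] az 90.0 zax [-0.0001 -0.0003 -1.    ] F [-2.11  1.05  5.66] M [0.302 0.599 0.017] w 0.022 q [ 0.93  0.38 -0.48  1.93  0.23  0.88  0.33]
F [-2.8934  2.2915  5.7564] std [0.6708 0.5122 0.1705]
```

On the bench. Release gently, wait, retreat.

Emit:
drive_tool:
  plan:
    - {"rx": 0,"ry": 0,"rz": 0,"x": 0,"y": 0,"z": -0.0003,"fingers": 0.3}
    - {"rx": 0,"ry": 0,"rz": 0,"x": 0,"y": 0,"z": -0.0003,"fingers": 0.5}
    - {"rx": 0,"ry": 0,"rz": 0,"x": 0,"y": 0,"z": -0.0003,"fingers": 0.7}
    - {"rx": 0,"ry": 0,"rz": 0,"x": 0,"y": 0,"z": -0.0003,"fingers": 0.7}
    - {"rx": 0,"ry": 0,"rz": 0,"x": 0,"y": 0,"z": -0.0003,"fingers": 0.7}
    - {"rx": 0,"ry": 0,"rz": 0,"x": 0,"y": 0,"z": -0.0003,"fingers": 0.7}
    - {"rx": 0,"ry": 0,"rz": 0,"x": 0,"y": 0,"z": -0.03,"fingers": 0.7}
    - {"rx": 0,"ry": 0,"rz": 0,"x": 0,"y": 0,"z": -0.07,"fingers": 0.7}
    - {"rx": 0,"ry": 0,"rz": 0,"x": -0.05,"y": -0.05,"z": -0.12,"fingers": 0.7}
    - {"rx": 0,"ry": 0,"rz": 0,"x": -0.1,"y": -0.05,"z": -0.15,"fingers": 0.7}
    - {"rx": 0,"ry": 0,"rz": 0,"x": -0.15,"y": -0.05,"z": -0.15,"fingers": 0.7}
    - {"rx": 0,"ry": 0,"rz": 0,"x": -0.15,"y": -0.05,"z": -0.15,"fingers": 0.7}

```text
time: 30.92
ee_pos: [0.3787, -0.4448, 0.2263]
eef_rot: [0.709, 0.705, -0.001, 0.001]
ft_force: [-0.8, 0.6, 0.1]
width: 0.0607
```

```bash
python3 - <<'E'
from hk import *
st()
for n in("top","scene"):
    c=viewer.camera(n);P=cloud(c);C=c["color"].astype(int); cv2.imwrite(f"pics/{n}13.png",c["color"][:,:,::-1])
    q=P[(abs(P[...,0]-.583)<.02)&(P[...,1]>.02)&(P[...,1]<.09)&(P[...,2]>.062)&(P[...,2]<.076)]
    print(n,"stem",q.mean(0),(q.min(0)+q.max(0))/2)
    w=(P[...,0]>.40)&(P[...,0]<.49)&(P[...,1]>-.37)&(P[...,1]<-.08)&(P[...,2]>.005)&(P[...,2]<.05)
    b=P[w]; hd=b[b[:,2]>.024]; br=b[(b[:,1]>-.25)]
    print("handle",hd.mean(0),"bar z at y",[(y,np.round(np.percentile(br[abs(br[:,1]-y)<.015][:,2],60),4)) for y in(-.24,-.2,-.16,-.13,-.11)],"ymax",b[:,1].max())
    for l in ["lock_ring","spacer","oil_can","tommy_bar","weight","spanner"]:
        print(l,[np.round(o["centre"],3) for o in nets.find_in(l,n)][:1])
f=lambda i:cv2.resize(cv2.convertScaleAbs(i,alpha=1.3),(400,300),interpolation=cv2.INTER_CUBIC)
a=cv2.imread('pics/top13.png');b=cv2.imread('pics/scene13.png')
cv2.imwrite('pics/c13.png',np.vstack([np.hstack([f(a),f(b)]),np.hstack([f(a[190:265,270:370]),f(b[240:315,250:350])])]))
E
```

```text
t 30.93 p [ 0.3787 -0.4448  0.2263] az 89.62 zax [ 0.0002 -0.0022 -1.    ] F [-0.78  0.61  0.13] M [ 0.043 -0.138  0.005] w 0.0607 q [ 1.13  0.32 -0.42  1.64  0.14  1.21  0.68]
top stem [0.5811 0.0511 0.0683] [0.5816 0.0517 0.0682]
handle [ 0.4321 -0.3086  0.0303] bar z at y [(-0.24, np.float64(0.0088)), (-0.2, np.float64(0.0091)), (-0.16, np.float64(0.0094)), (-0.13, np.float64(0.0092)), (-0.11, np.float64(0.0091))] ymax -0.0950757344273207
lock_ring [array([0.76 , 0.002, 0.014])]
spacer [array([0.772, 0.112, 0.048])]
oil_can [array([ 0.744, -0.1  ,  0.1  ])]
tommy_bar [array([0.77 , 0.111, 0.045])]
weight [array([0.303, 0.313, 0.025])]
spanner [array([0.4  , 0.439, 0.008])]
scene stem [0.5835 0.0509 0.068 ] [0.5821 0.0506 0.0675]
handle [ 0.4334 -0.3087  0.0302] bar z at y [(-0.24, np.float64(0.0096)), (-0.2, np.float64(0.0091)), (-0.16, np.float64(0.0088)), (-0.13, np.float64(0.0097)), (-0.11, np.float64(0.0096))] ymax -0.09506324980764874
lock_ring [array([0.768, 0.004, 0.014])]
spacer [array([0.781, 0.113, 0.046])]
oil_can [array([ 0.77 , -0.09 ,  0.085])]
tommy_bar [array([ 0.747, -0.238,  0.008])]
weight [array([0.312, 0.314, 0.026])]
spanner [array([0.412, 0.443, 0.008])]
```

View pics/c13.png

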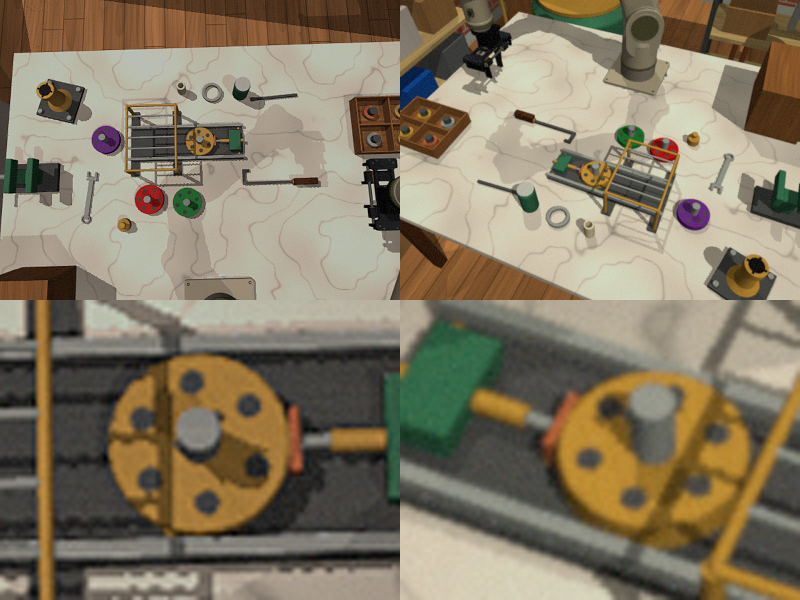

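The hook lies flat and clear of the slide, and the head rests on the nose, with nothing else moved. Handing in.

```bash
python3 -c "
from bench import workorder; print(workorder.close_job())"
```

```text
the job is handed in; nothing more can be done
None
```

I hooked the rotor head behind its stem, drew it about 130 mm onto the sprung stop, eased off, and laid the hook back on the bench. The job is handed in at about 31 s of the 67 s allowed. No verdict was reported, so the results below are my own measurements.

**Pull on the stop:** I held a steady wrist pull of about 14.7 N for roughly 1.4 s. Taking off the roughly 6 N of sliding friction, that puts about 9 N on the stop. The nose's travel in the pictures (about 6.5–7 mm) and the tool's travel suggested 11–13 N instead. The two do not agree exactly, but both lie above the 7 N needed and below the 15 N limit.

**Easing off:** I backed off in steps of 0.3–0.4 mm until the wrist showed no pull. The head settled back about 4–5 mm. It stayed at y ≈ 0.051 m while I lifted the hook away and afterwards.

**Last checks:**
- **Head:** it looked upright and still against the nose in both cameras. I could not measure the remaining contact force.
- **Hook:** it lies flat and released at about (0.43, -0.31) m, clear of the slide and the head.
- **Other things:** they stood where they were to within the cameras' accuracy. The top camera's network mistook the spacer for the tommy bar, but the scene camera found the bar unmoved.
- **Guard and gripper:** I saw no sign that the guard was knocked or that the gripper touched the head.

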